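Fetch the mould out of the latched cage with the lifting rod

TASK

Lift the thumb latch of the wire cage out of its catch and swing the gate open past square. Then take the lifting rod by its black handle, thread it through the bore of the six-sided mould inside, and carry the mould out on the rod, without the gripper or arm touching the mould. Set it down gently on the middle of the cake board, still lying with its bore level, draw the rod out and lay it flat on the work table clear of the board, leave the gate open, and leave everything else standing where it is.

Things in the scene. Friction and masses are not known exactly. Their poses are not given: they have to be found in the camera images.
- cage: Fixed steel wire cage, base plate 180 x 280 x 6 mm; origin: centre of its underside. Open front toward its own -x, 248 mm wide between 12 mm posts at x = -80, y = +-130 mm; 160 mm deep. Roof bars 125 to 135 mm above the table: nothing inside can be reached from above. Gate hinge at the -y front post. Two nozzles, 28 mm wide, 50 tall, are fixed in the back corners at x = 55, y = +-95 mm.
- gate_hinge (a point): Point on the gate's vertical hinge axis, at the height of the table; x = -94 mm, y = -130 mm in the cage's frame.
- gate (a joint): Opening in rad, 0 shut to 2.4. From above it swings counterclockwise, out to the cage's -x and on toward its -y side; at 1.57 it is square to the front. Steel wire frame, 9 to 250 mm from the hinge axis, 55 to 123 mm above the table; about 0.05 N m friction, stays where it is left.
- latch (a joint): Lift of the latch bar in rad, 0 down in its catch to 0.6. Dark steel bar 222 x 8 x 16 mm on the gate's front, its middle 112 mm above the table; turns about a level pivot square to the gate. Lifted more than 0.16 its free end is clear of the catch and the gate is free; let go, it falls back by its own weight (about 1 N at the knob).
- latch_pivot (a point): Pivot of the latch bar on the gate: 60 mm from the hinge axis along the gate, 14 mm in front of it, 112 mm above the table.
- latch_knob (a point): Centre of the black ball knob, 24 mm wide, on a 10 mm stem on the latch bar. With the bar down: 80 mm from the pivot along the gate toward the catch, 54 mm above the pivot, 166 mm above the table, 140 mm from the hinge axis. Lifting the bar carries it up and toward the hinge in a circle about the pivot. Pinch from above, any direction.
- mould: Six-sided aluminium mould, an open hexagonal tube, 76 mm across the flats, 88 mm across the corners, 60 mm long, wall 4 mm, about 0.07 kg, lying on one flat inside the cage. Origin: centre of the flat it lies on; its x axis runs along the bore, which is level and faces the gate within about 0.2 rad; z up.
- mould_center (a point): Centre of the mould, on the axis of its bore, 38 mm above the flat it lies on. The bore is 68 mm across the flats.
- rod: Lifting rod, about 0.14 kg: black block handle 90 x 22 x 40 mm (x, y, z) with a steel rod 12 mm thick running from its front face along +x. Origin: centre of the handle's underside; rod axis 20 mm above it; handle x = -45 to 45 mm, rod to x = 225 mm. Starts lying on the table on the handle's 22 mm wide underside.
- catch (a point): Middle of the top edge of the catch's lip on the other front post, 129 mm above the table. The lip, 6 mm thick and 24 mm wide, stands in front of the bar's end; a ledge lies under the bar.
- board: Square plain cake board 208 x 208 x 9 mm, lying loose on the table. Origin: centre of its underside.
- jam_jar: Bystander: open jam jar, 76 mm wide, 157 mm tall with the spreader in it. Origin: centre of its underside.
- bottle_a: Bystander: cream squeeze bottle with a cone tip, 58 mm wide, 208 mm tall, left of the cage. Origin: centre of its underside.
- bottle_b: Bystander: another such squeeze bottle, at the right. Origin: centre of its underside.
- bowl: Bystander: small steel bowl, 110 mm wide, 42 mm tall. Origin: centre of its underside.
- fig: Bystander: whole green fig, about 64 x 53 x 50 mm, near the cage's catch post. Origin: centre of its underside.
- fig_half: Bystander: half fig, 48 x 53 x 27 mm, low enough for the gate to pass over it. Origin: centre of its underside.

How it is judged:
On the way, in this order (a step that is already met when the one before it is completed fails the run):
1. the latch bar is lifted clear of its catch while the gate is still shut (value of joint latch above 0.14 rad and value of joint gate below 0.08 rad), for 0.05 s.
2. the gate is swung open to square or beyond (value of joint gate above 1.5 rad), for 0.1 s.
3. the mould hangs on the rod, clear of the cage's base plate (z of mould_center in the frame of cage above 0.05 m and contact force between rod and mould above 0.2 N), for 0.2 s.
4. the mould lies on the cake board (horizontal distance between mould_center and board below 0.06 m and contact force between mould and board above 0.3 N), for 0.2 s.
At the end, for the whole second after the job is handed in: The mould lies at rest on the cake board, its centre within 60 mm of the board's centre, bore level within 0.15 rad; the rod is out of it and lies at rest, flat on the table, touching neither mould nor board; the gate still stands open by 1.5 rad or more (all of step 4 and z of mould_center in the frame of board below 0.056 m and angle between mould's own x axis and vertical between 1.42 and 1.72 rad and linear speed of each of mould, rod below 0.02 m/s and contact force between rod and mould below 0.05 N and height (world z) of rod below 0.027 m and angle between rod's own x axis and vertical between 1.47 and 1.67 rad and contact force between rod and board below 0.05 N and value of joint gate above 1.5 rad).
It fails at once if the gripper or arm touches the mould (contact force between any of the fingers, the arm and mould above 1 N).
It fails at once if the mould is dropped or slammed onto the cake board (over 20 N) (contact force between mould and board above 20 N).
It fails at once if a bystander is shifted by 30 mm or more or knocked over (distance of any of jam_jar, bottle_a, bottle_b, bowl, fig_half, fig from where it was at the start of the episode above 0.03 m or angle between any of jam_jar, bottle_a, bottle_b, bowl's own z axis and vertical above 0.5 rad).
It fails at once if the cake board is shifted by 40 mm or more (distance of board from where it was at the start of the episode above 0.04 m).
It also fails if it takes over 72 s, if anything falls off the work surface, if the arm or the gripper's body presses on something with over 40 N, if the wrist force passes 120 N, or if a joint passes its speed limit or range.

ROBOT

A 7-joint arm with a two-finger parallel gripper is mounted at the origin on a cart in front of the work surface, level with it; the furniture and walls round the work are solid. World frame = base frame: x ahead of the robot, y to its left, z up, the work surface at z = 0. Lengths are in m, angles in rad, forces in N, time in s.
With the tool pointing down it reaches from about 0.4 to 0.875 m from the base axis. Payload 6.5 kg.
Tool frame: the origin (TCP) lies at the very end of the fingers, on their centre line; the grasp point (between the pads) lies 19 mm behind it (ctrl.hold_point_z is the distance from the TCP to the grasp point, in m); y points along the fingers, z is the direction in which the jaws open and shut, and the axes are right-handed (so a half turn about y gives the same grasp; the last joint's range is limited). The gripper opens to 88 mm and grips with 3 to 60 N. Pads are 18 mm wide; open, the fingers measure 123 mm over their backs; the gripper's body (75 mm by 187 mm) begins 45 mm behind the grasp point.
Start: joints at [1.181, 0.536, -0.004, 1.538, 0.003, 1.067, -0.071], TCP at [0.207, -0.616, 0.202] pointing down, gripper open.
Joint ranges: [-2.7, 2.7], [-0.37, 2.16], [-1.27, 1.26], [0.24, 2.4], [-1.31, 4.45], [0.19, 1.91], [-2.76, 2.76]. Speed limits (rad/s): [2.39, 2.39, 3.14, 3.14, 3.14, 3.14, 3.14].

INTERFACE

Orientations are given as a unit quaternion [x, y, z, w].
In Python, from plant import ctrl gives the robot as it stands. The module is installed in compiled form; this text tells all that it offers.
- The arm moves only by the tool servo_tool, never from a script. Its arguments are lists of equal length, an entry for each row: "travel": the shift along the tool's x, y, z in m, a list of three; "delta_rot": the turn, a rotation vector about the tool's x, y, z in degrees, a list of three; "fingers": the finger opening in m, from 0 to 0.0881. A call has exactly 5 rows; each row is the pose to reach, as a shift and turn from the pose commanded when the call began, along the tool's axes at that moment; what a row does not reach only later rows make up. A row lasts 1/12 s, in which the tool goes at most 41.7 mm and 7.16 degrees, less where a joint would pass 70% of its speed; a pose out of reach is approached as far as the arm can. A call with a gripper value outside its range is refused whole. The fingers move at their own pace and stop on an object; "newtons" is the grip in N (left out, the last holds). Time passes only in rows, so rows that repeat a pose let the fingers close, or fill a call up. It gives the time, the measured TCP pose, the force and the opening at its end, in the units of the state.
- ctrl.observe(): the state, without advancing time (a new reading comes with each control period).
- ctrl.get_image(name): name is "side" or "top"; returns the picture (384x512x3 uint8, blue, green, red); there is no depth.
- ctrl.camera_params(name): a dict with "fx", "fy", "cx", "cy" (pixels), "R" (3x3) and "t" (3): a world point X has camera coordinates R X + t. Camera axes: x right, y down, z forward; pixel columns grow to the right and rows downward; lengths in m; the calibration is good to about 2 mm. A picture is of the moment at which its call begins. camera_params takes no time and is no camera call.
- ctrl.hand_in(): hands the job in, once; it reports no verdict.
The state is a dict: "t": time; "joints": joint angles; "joint_vel": joint speeds; "tau": joint torques, N m; "ee_pos": TCP position; "orientation": TCP orientation; "contact_force": force on the tool from outside, world axes, zero at the start; "wrist_torque": the same for the moment, N m; "grip_width": finger opening in m.
Only numpy, scipy, OpenCV 4.12 (cv2) and the standard library are available. Lean on these libraries where they do the work, as an engineer would, in place of code of your own. Each camera call takes 0.05 s, during which the arm holds its last target.

## Working session

There is one attempt and no reset: what is moved stays moved. The work goes in short steps, Python scripts to look and compute and a tool call to move; the robot and the scene stay as the last step left them, time stands still between calls to the robot, and variables do not carry over. Pictures are saved under pics/ and viewed, and the job is handed in when it is done.

Besides the shell and the picture viewer there is one more tool, called after "Call:" as name(argument=value, ...) on one line, values as JSON. servo_tool: Moves the arm, as the interface text tells. Its arguments: {"type":"object","properties":{"travel":{"type":"array","items":{"type":"array","items":{"type":"number"}}},"delta_rot":{"type":"array","items":{"type":"array","items":{"type":"number"}}},"fingers":{"type":"array","items":{"type":"number"}},"newtons":{"type":"number"}},"required":["travel","delta_rot","fingers"]}

```bash
mkdir -p pics; ls; python3 - <<'E'
from plant import ctrl
import cv2
print(ctrl.observe(), ctrl.hold_point_z)
for n in("side","top"):
    im=ctrl.get_image(n); cv2.imwrite(f"pics/{n}0.png",im)
    print(n,ctrl.camera_params(n))
E
```

```text
pics
{'t': 0.0, 'joints': array([ 1.18078581,  0.53714429, -0.00442045,  1.53882166,  0.00260649,
        1.06730959, -0.07118715]), 'joint_vel': array([ 0.00030941, -0.00137062, -0.00092978,  0.00011951, -0.00160401,
        0.00062291,  0.00056099]), 'tau': array([ 1.74476954e-04, -5.70981503e+01,  9.90742408e-01, -2.51602703e+01,
       -5.62330149e-02,  1.79110008e-02,  1.89453071e-04]), 'ee_pos': array([ 0.20657766, -0.61561003,  0.20117355]), 'orientation': array([-0.11415349,  0.69843021, -0.69727947,  0.1138664 ]), 'contact_force': array([-0.33303172,  0.58707431, -0.14689922]), 'wrist_torque': array([-0.01226734, -0.02605092,  0.03526943]), 'grip_width': 0.0880776217811851} 0.0187
side {'fx': 346.408936852509, 'fy': 346.408936852509, 'cx': 257.5426554338113, 'cy': 195.00986912407276, 'R': array([[-0.99929202, -0.03565017,  0.01202168],
       [-0.03205678,  0.63956524, -0.76806814],
       [ 0.01969311, -0.76790974, -0.64025527]]), 't': array([0.5361628 , 0.13281418, 1.41544693])}
top {'fx': 355.41664888652525, 'fy': 355.41664888652525, 'cx': 254.28830968962475, 'cy': 189.2639444894428, 'R': array([[-0.0259204 , -0.99964619,  0.00596918],
       [-0.99784963,  0.0255133 , -0.06037545],
       [ 0.0602018 , -0.0075213 , -0.99815789]]), 't': array([0.00406479, 0.53074914, 1.43681849])}
```

```bash
python3 - <<'E'
import cv2
for n in("side","top"):
    im=cv2.imread(f"pics/{n}0.png"); cv2.imwrite(f"pics/{n}0b.png",cv2.resize(im,(800,600),interpolation=cv2.INTER_CUBIC))
E
```

```text
(no output)
```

View pics/side0b.png

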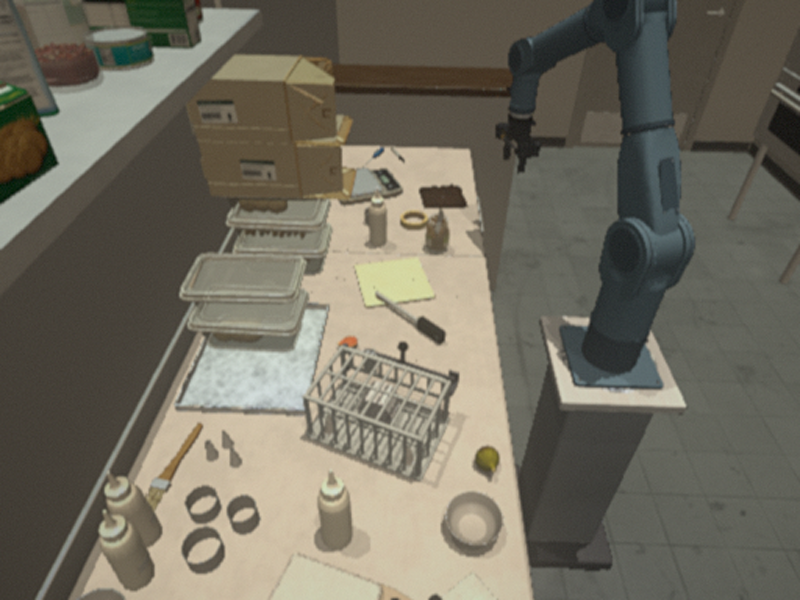

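View pics/top0b.png

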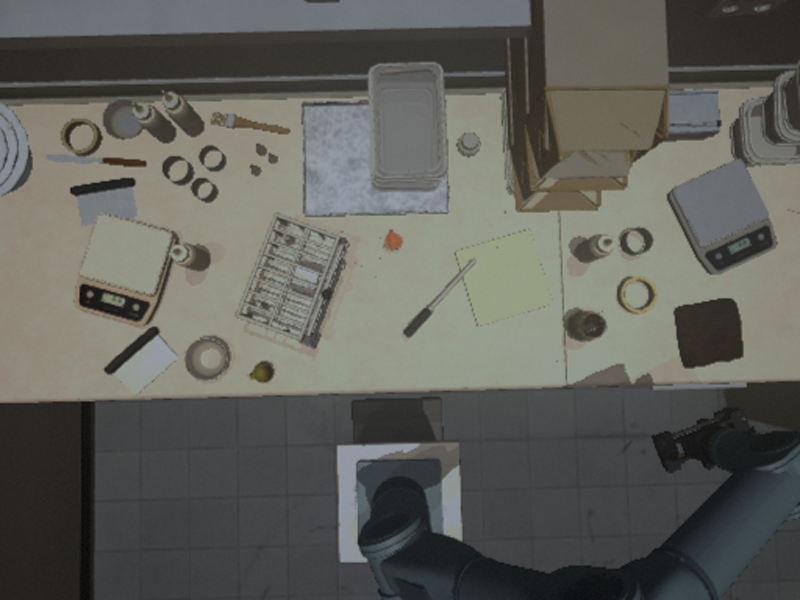

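```bash
cat > h.py <<'E'
import numpy as np, cv2
from plant import ctrl
from scipy.spatial.transform import Rotation as Rot
P={n:ctrl.camera_params(n) for n in("side","top")}
def ray(n,u,v):
    p=P[n];d=np.array([(u-p['cx'])/p['fx'],(v-p['cy'])/p['fy'],1.]);R=p['R']
    return -R.T@p['t'], R.T@d
def onz(n,u,v,z):
    c,d=ray(n,u,v);return c+d*(z-c[2])/d[2]
def proj(n,X):
    p=P[n];c=p['R']@np.asarray(X,float)+p['t'];return np.array([p['fx']*c[0]/c[2]+p['cx'],p['fy']*c[1]/c[2]+p['cy']])
def tri(uvs,uvt):
    A=[];b=[]
    for n,uv in(("side",uvs),("top",uvt)):
        c,d=ray(n,*uv);d/=np.linalg.norm(d);M=np.eye(3)-np.outer(d,d);A.append(M);b.append(M@c)
    X=np.linalg.lstsq(np.vstack(A),np.hstack(b),rcond=None)[0]
    return X,[np.linalg.norm(M@X-q) for M,q in zip(A,b)]
def crop(src,x0,y0,w,h,s,out):
    im=cv2.imread(src) if isinstance(src,str) else src
    cv2.imwrite(out,cv2.resize(im[y0:y0+h,x0:x0+w],None,fx=s,fy=s,interpolation=cv2.INTER_CUBIC))
E
python3 - <<'E'
from h import *
crop("pics/top0.png",140,125,100,100,6,"pics/c1.png")
crop("pics/top0.png",245,135,120,80,6,"pics/c2.png")
crop("pics/side0.png",180,200,130,110,6,"pics/c3.png")
print(Rot.from_quat(ctrl.observe()['orientation']).as_matrix())
for n,u,v in [("b",503,277),("handle",420,320),("tip",473,262),("fighalf",393,240),("jar",585,325),("ba",195,258),("bb",590,250),("cage",294,280)]:
    print(n,onz("top",u*.64,v*.64,0))
E
```

```text
[[-9.48023841e-01 -6.02199138e-04  3.18198735e-01]
 [-3.18199281e-01  1.40415469e-03 -9.48022809e-01]
 [ 1.24098271e-04 -9.99998833e-01 -1.52279146e-03]]
b [ 0.57423742 -0.29132799  0.        ]
handle [ 0.46596451 -0.06786882  0.        ]
tip [ 0.61624493 -0.21304912  0.        ]
fighalf [ 0.68044798 -0.00206298  0.        ]
jar [ 0.44151177 -0.50338681  0.        ]
ba [0.64547607 0.52371486 0.        ]
bb [ 0.64051102 -0.52597821  0.        ]
cage [0.58031448 0.26258077 0.        ]
```

View pics/c1.png

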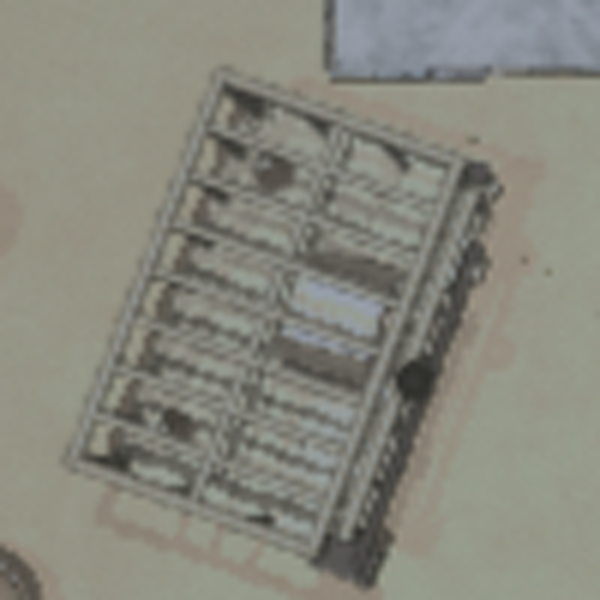

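View pics/c2.png

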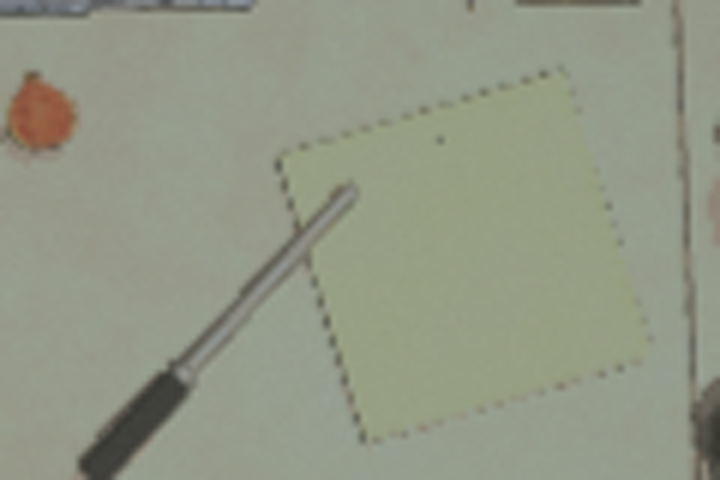

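View pics/c3.png

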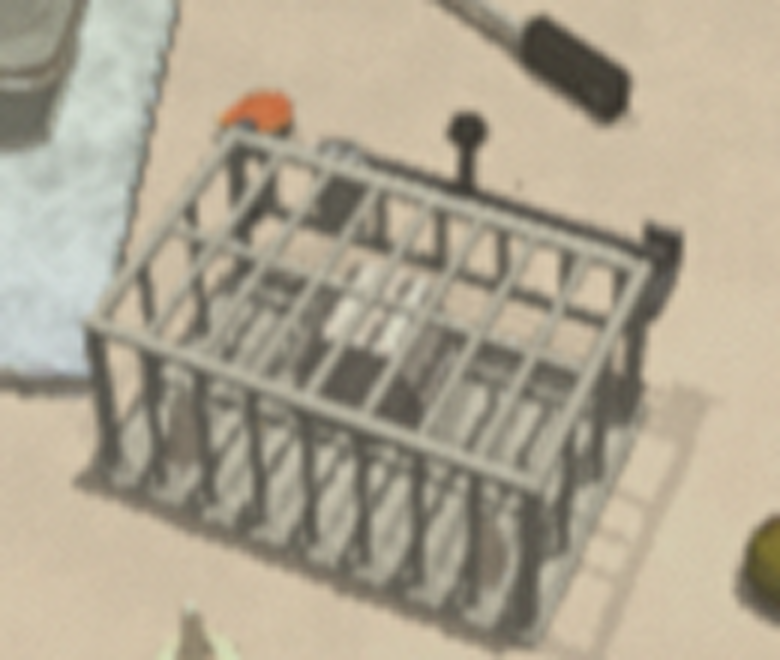

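```bash
cat >> h.py <<'E'
def c1(x,y): return 140+(x+.5)/6-.5,125+(y+.5)/6-.5
def c2(x,y): return 245+(x+.5)/6-.5,135+(y+.5)/6-.5
def c3(x,y): return 180+(x+.5)/6-.5,200+(y+.5)/6-.5
E
python3 - <<'E'
from h import *
np.set_printoptions(precision=4,suppress=True)
q=[(220,70),(463,160),(318,557),(72,462)]
W=[onz("top",*c1(*a),.135) for a in q];print(np.array(W),np.mean(W,0))
for i in range(4):
    d=W[(i+1)%4]-W[i];print(np.linalg.norm(d),np.degrees(np.arctan2(d[1],d[0])))
s=[(235,128),(655,262),(538,490),(90,322)] #side
V=[onz("side",*c3(*a),.135) for a in s];print(np.array(V),np.mean(V,0))
print("knob",tri(c3(467,131),c1(414,379)))
for a in [(303,272),(385,297),(378,350),(283,322)]: print("mf",onz("top",*c1(*a),.082))
for a in [(275,152),(562,68),(652,358),(368,442)]: print("board",onz("top",*c2(*a),.009))
print("tip",onz("top",*c2(350,187),.020),onz("top",*c2(180,373),.020))
for a in [(163,368),(192,383),(113,483),(80,463)]:print("handle",onz("top",*c2(*a),.04))
E
```

```text
[[0.7318 0.2811 0.135 ]
 [0.6708 0.1292 0.135 ]
 [0.4242 0.2242 0.135 ]
 [0.4872 0.3763 0.135 ]] [0.5785 0.2527 0.135 ]
0.16368182343927634 -111.88047136177566
0.2642572153625857 158.94485331151893
0.1646664218672239 67.50825154988706
0.2624883093604965 -21.262473525931767
[[0.6724 0.1332 0.135 ]
 [0.4253 0.2287 0.135 ]
 [0.4892 0.385  0.135 ]
 [0.7323 0.2865 0.135 ]] [0.5798 0.2583 0.135 ]
knob (array([0.5324, 0.159 , 0.164 ]), [np.float64(0.0008397651351297408), np.float64(0.0008397651351305204)])
mf [0.6089 0.2399 0.082 ]
mf [0.5912 0.1868 0.082 ]
mf [0.5567 0.192  0.082 ]
mf [0.5765 0.2534 0.082 ]
board [ 0.6487 -0.162   0.009 ]
board [ 0.7021 -0.3621  0.009 ]
board [ 0.5002 -0.4158  0.009 ]
board [ 0.4478 -0.2191  0.009 ]
tip [ 0.6218 -0.2112  0.02  ] [ 0.4978 -0.0914  0.02  ]
handle [ 0.5007 -0.0788  0.04  ]
handle [ 0.4901 -0.098   0.04  ]
handle [ 0.4248 -0.0433  0.04  ]
handle [ 0.4387 -0.0216  0.04  ]
```

```bash
cat >> h.py <<'E'
np.set_printoptions(precision=4,suppress=True)
def plan(pos,yaw,pitch=0):
    """TCP target, jaw (tool z) world yaw deg, tool down -> travel, rotvec in current tool axes"""
    s=ctrl.observe();R=Rot.from_quat(s['orientation']);z=np.array([np.cos(np.radians(yaw)),np.sin(np.radians(yaw)),0]);y=np.array([0,0,-1.]);x=np.cross(y,z)
    T=Rot.from_matrix(np.c_[x,y,z])
    tr=R.inv().apply(np.asarray(pos)-s['ee_pos']);rv=(R.inv()*T).as_rotvec(degrees=True)
    print('t',s['t'],'tcp',s['ee_pos'],'yaw',np.degrees(np.arctan2(*R.as_matrix()[[1,0],2])),'F',s['contact_force'],'w',s['grip_width'])
    print('  travel',tr,'rot',rv); return tr,rv
E
python3 - <<'E'
from h import *
plan([.36,-.25,.32],-90)
plan([.5324,.159,.26],-111.6)
E
```

```text
t 0.1 tcp [ 0.2066 -0.6157  0.2012] yaw -71.44595075117485 F [-0.0972  0.1454  0.4531] w 0.08821421189078578
  travel [-0.2618 -0.1183 -0.298 ] rot [ 0.0853 18.5541  0.0212]
t 0.1 tcp [ 0.2066 -0.6157  0.2012] yaw -71.44595075117485 F [-0.0972  0.1454  0.4531] w 0.08821421189078578
  travel [-0.5554 -0.0579 -0.6308] rot [ 0.0812 40.154   0.0374]
```

Call:
servo_tool(travel=[[-0.025, -0.02, -0.03], [-0.05, -0.04, -0.06], [-0.075, -0.06, -0.09], [-0.1, -0.08, -0.115], [-0.125, -0.1, -0.14]], delta_rot=[[0, 2, 0], [0, 4, 0], [0, 6, 0], [0, 8, 0], [0, 9, 0]], fingers=[0.05, 0.05, 0.05, 0.05, 0.05])

```text
t: 0.52
ee_pos: [0.279, -0.4452, 0.3002]
orientation: [-0.058, 0.705, -0.704, 0.058]
contact_force: [0.5, -0.8, 0.1]
grip_width: 0.0572
```

```bash
python3 - <<'E'
from h import *
plan([.5324,.159,.26],-111.6);print(ctrl.observe()['joints'])
E
```

```text
t 0.5167 tcp [ 0.279  -0.4452  0.3002] yaw -80.56814176611446 F [ 0.5183 -0.8307  0.0702] w 0.05721216667330307
  travel [-0.349   0.0405 -0.5544] rot [ 0.0442 31.0319  0.053 ]
[ 0.953   0.2282 -0.0332  1.7453  0.0083  1.1694 -0.4888]
```

Call:
servo_tool(travel=[[-0.021, 0, -0.033], [-0.042, 0, -0.066], [-0.063, 0, -0.1], [-0.084, 0, -0.133], [-0.105, 0, -0.166]], delta_rot=[[0, 2, 0], [0, 4, 0], [0, 6, 0], [0, 8, 0], [0, 10, 0]], fingers=[0.05, 0.05, 0.05, 0.05, 0.05])

```text
t: 0.93
ee_pos: [0.3551, -0.2641, 0.2997]
orientation: [-0.003, -0.707, 0.707, 0.003]
contact_force: [0.3, 0.0, 0.6]
grip_width: 0.0497
```

```bash
python3 - <<'E'
from h import *
plan([.5324,.159,.26],-111.6);print(ctrl.observe()['joints'])
E
```

```text
t 0.9333 tcp [ 0.3551 -0.2641  0.2997] yaw -90.55084835492744 F [0.2944 0.0237 0.6392] w 0.049674687383673866
  travel [-0.1732  0.0396 -0.4248] rot [-0.0094 21.0492  0.0097]
[ 0.7021  0.0784 -0.1739  1.9252  0.0152  1.1393 -1.058 ]
```

Call:
servo_tool(travel=[[-0.015, 0, -0.037], [-0.03, 0, -0.074], [-0.045, 0, -0.111], [-0.06, 0, -0.148], [-0.075, 0, -0.185]], delta_rot=[[0, 2, 0], [0, 4, 0], [0, 6, 0], [0, 8, 0], [0, 10, 0]], fingers=[0.05, 0.05, 0.05, 0.05, 0.05])

```text
t: 1.35
ee_pos: [0.4315, -0.0798, 0.2997]
orientation: [-0.065, -0.704, 0.704, 0.065]
contact_force: [0.6, -0.1, -0.2]
grip_width: 0.05
```

```bash
python3 - <<'E'
from h import *
plan([.5324,.159,.26],-111.6);print(ctrl.observe()['joints'])
E
```

```text
t 1.35 tcp [ 0.4315 -0.0798  0.2997] yaw -100.55559770445909 F [ 0.5595 -0.0653 -0.1807] w 0.04998686129907394
  travel [-0.0555  0.0397 -0.2533] rot [-0.0148 11.0444  0.0032]
[ 0.4351  0.0833 -0.3745  1.9236  0.0338  1.1408 -1.7073]
```

Call:
servo_tool(travel=[[-0.009, 0, -0.039], [-0.018, 0.005, -0.078], [-0.027, 0.01, -0.117], [-0.036, 0.015, -0.156], [-0.044, 0.02, -0.195]], delta_rot=[[0, 2, 0], [0, 4.5, 0], [0, 7, 0], [0, 9, 0], [0, 11, 0]], fingers=[0.05, 0.05, 0.05, 0.05, 0.05])

```text
t: 1.77
ee_pos: [0.5104, 0.1037, 0.2793]
orientation: [-0.132, -0.695, 0.695, 0.132]
contact_force: [1.2, 0.7, -0.2]
grip_width: 0.05
```

```bash
python3 - <<'E'
from h import *
plan([.5324,.159,.26],-111.6);print(ctrl.observe()['joints'])
E
```

```text
t 1.7667 tcp [0.5104 0.1037 0.2793] yaw -111.57784274153627 F [ 1.1809  0.6854 -0.1804] w 0.04995755310868623
  travel [-0.0001  0.0193 -0.0595] rot [-0.017   0.0222  0.0069]
[ 0.1213  0.2751 -0.4933  1.7642  0.1423  1.1379 -2.3637]
```

Call:
servo_tool(travel=[[0, 0.005, -0.03], [0, 0.02, -0.058], [0, 0.05, -0.0595], [0, 0.08, -0.0595], [0, 0.08, -0.0595]], delta_rot=[[0, 0, 0], [0, 0, 0], [0, 0, 0], [0, 0, 0], [0, 0, 0]], fingers=[0.055, 0.055, 0.055, 0.055, 0.055])

```text
t: 2.18
ee_pos: [0.5279, 0.1564, 0.1942]
orientation: [-0.128, -0.693, 0.696, 0.134]
contact_force: [-0.7, -1.1, -1.1]
grip_width: 0.0551
```

```bash
python3 - <<'E'
from h import *
plan([.5324,.159,.15],-111.6);print(ctrl.observe()['joints'])
t=ctrl.get_image("top");s=ctrl.get_image("side");
crop(t,140,125,100,100,6,"pics/t1.png");crop(s,180,180,130,110,6,"pics/s1.png")
E
```

```text
t 2.1833 tcp [0.5279 0.1564 0.1942] yaw -111.36965569547488 F [-0.671  -1.0573 -1.0629] w 0.05514370482895902
  travel [-0.0036  0.0441 -0.0043] rot [-0.3572  0.2289  0.46  ]
[ 0.0076  0.4277 -0.4867  1.781   0.2307  1.0002 -2.5131]
```

View pics/s1.png

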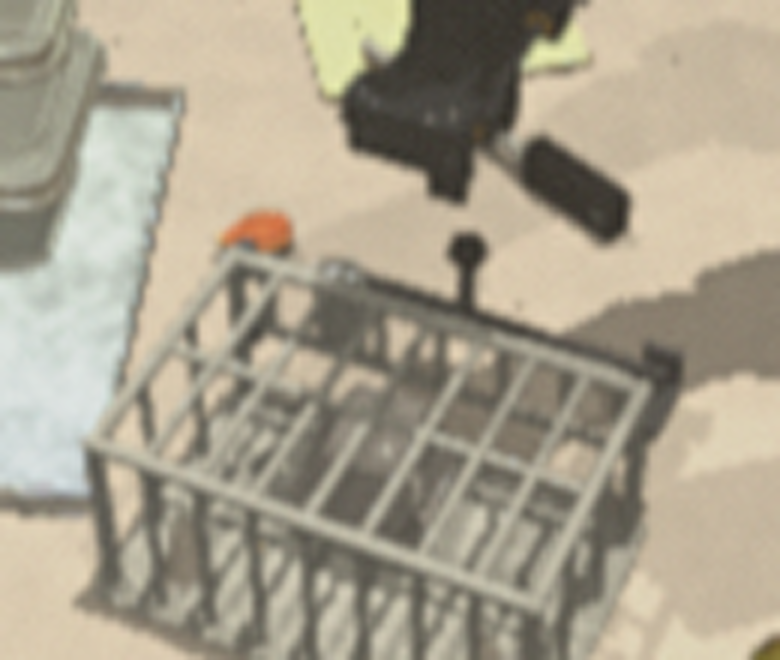

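Call:
servo_tool(travel=[[-0.003, 0.01, -0.004], [-0.003, 0.025, -0.004], [-0.003, 0.04, -0.004], [-0.003, 0.044, -0.004], [-0.003, 0.044, -0.004]], delta_rot=[[0, 0, 0], [0, 0, 0], [0, 0, 0], [0, 0, 0], [0, 0, 0]], fingers=[0.055, 0.055, 0.055, 0.055, 0.055])

```text
t: 2.7
ee_pos: [0.5363, 0.1599, 0.1559]
orientation: [-0.132, -0.695, 0.695, 0.132]
contact_force: [-0.3, 0.6, 0.1]
grip_width: 0.0552
```

```bash
python3 - <<'E'
from h import *
plan([.5315,.159,.149],-111.6)
t=ctrl.get_image("top");s=ctrl.get_image("side");
crop(t,140,125,100,100,6,"pics/t2.png");crop(s,200,180,110,90,7,"pics/s2.png")
E
```

```text
t 2.7 tcp [0.5363 0.1599 0.1559] yaw -111.47626581035611 F [-0.2542  0.6181  0.118 ] w 0.0552252324445241
  travel [0.0041 0.0069 0.0026] rot [-0.0106  0.1237  0.0017]
```

View pics/s2.png

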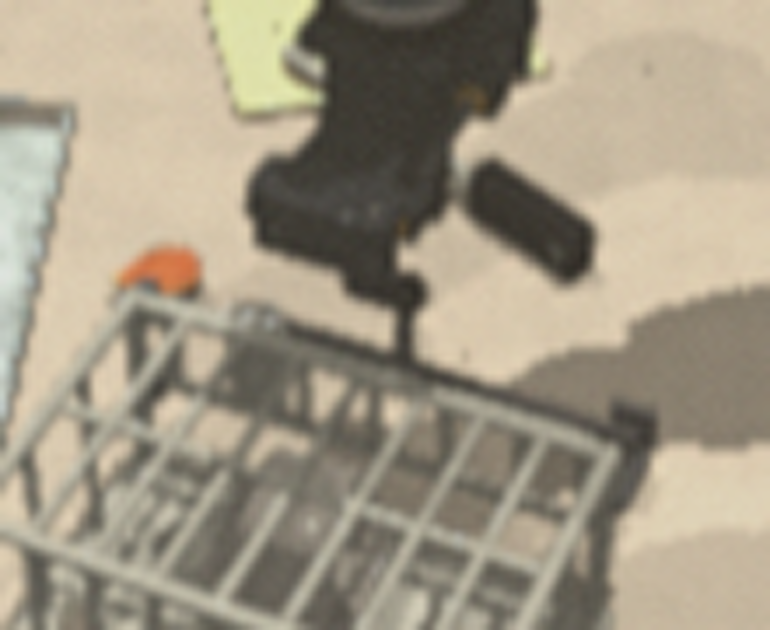

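```bash
python3 - <<'E'
from h import *
f=lambda x,y,x0,y0,s:(x0+(x+.5)/s-.5,y0+(y+.5)/s-.5)
print("knob",onz("side",*f(407,292,200,180,7),.166), onz("side",*f(466,250,180,180,6),.166))
s=ctrl.observe();z=Rot.from_quat(s['orientation']).as_matrix()[:,2]
for k in(-.0275,-.044):
    q=proj("side",s['ee_pos']+k*z);print("finger end",(q[0]-200+.5)*7,(q[1]-180+.5)*7)
q=proj("side",[.5315,.159,.166]);print((q[0]-200+.5)*7,(q[1]-180+.5)*7)
E
```

```text
knob [0.5322 0.1603 0.166 ] [0.5338 0.1602 0.166 ]
finger end 375.0316848464677 341.4262841096409
finger end 361.0945369019173 363.6506923119532
409.06521551663457 290.7426328223028
```

View pics/t2.png

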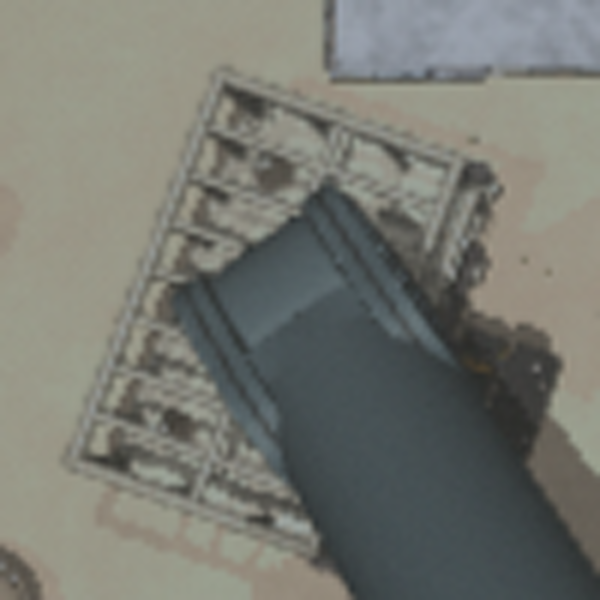

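```bash
python3 - <<'E'
from h import *
im=cv2.imread("pics/s2.png");s=ctrl.observe()
R=Rot.from_quat(s['orientation']).as_matrix();t=s['ee_pos']
def d(X,c):
    q=proj("side",X);cv2.circle(im,(int((q[0]-200+.5)*7),int((q[1]-180+.5)*7)),4,c,-1)
d(t,(0,0,255))
for k in(-.0275,-.045): d(t+k*R[:,2],(0,255,0)); d(t+k*R[:,2]-.045*R[:,1],(0,255,0))
for k in(.0275,.045): d(t+k*R[:,2],(255,0,0)); d(t+k*R[:,2]-.045*R[:,1],(255,0,0))
for k in(-.0935,.0935):
  for j in(-.0375,.0375): d(t+k*R[:,2]-.064*R[:,1]+j*R[:,0],(0,255,255))
cv2.imwrite("pics/s2a.png",im)
E
```

```text
(no output)
```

View pics/s2a.png

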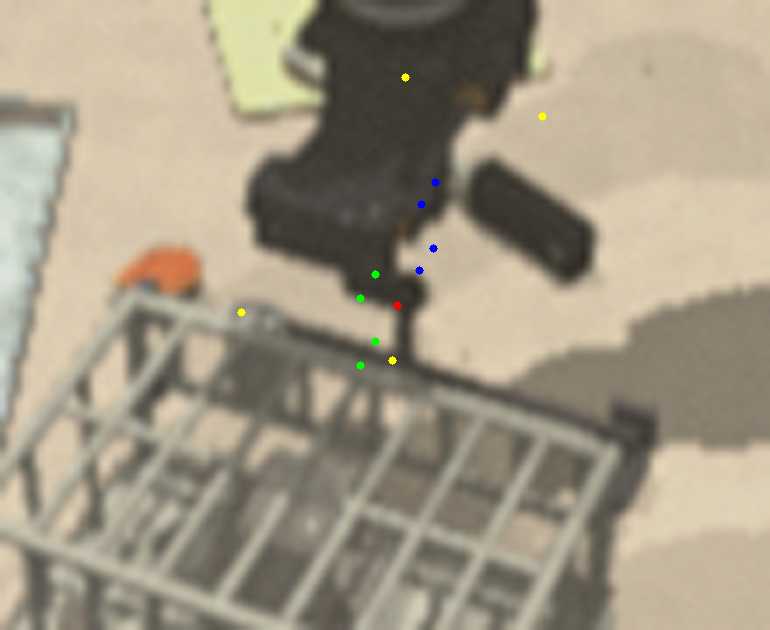

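```bash
cat >> h.py <<'E'
def ann(n,x0,y0,w,h,sc,out,extra=()):
    im=ctrl.get_image(n);s=ctrl.observe()
    cv2.imwrite(out.replace('.png','_raw.png'),im)
    im=cv2.resize(im[y0:y0+h,x0:x0+w],None,fx=sc,fy=sc,interpolation=cv2.INTER_CUBIC)
    R=Rot.from_quat(s['orientation']).as_matrix();t=s['ee_pos']
    def d(X,c):
        q=proj(n,X);cv2.circle(im,(int((q[0]-x0+.5)*sc),int((q[1]-y0+.5)*sc)),3,c,-1)
    d(t,(0,0,255));w=s['grip_width']/2
    d(t-w*R[:,2],(0,255,0));d(t+w*R[:,2],(255,0,0))
    for X in extra:d(X,(255,0,255))
    cv2.imwrite(out,im);return s
E
python3 - <<'E'
from h import *
s=ann("side",180,150,130,110,6,"pics/s3.png",[[.532,.159,.166]]);print(s['t'],s['ee_pos'])
s=ann("top",140,125,110,100,6,"pics/t3.png",[[.532,.159,.166]])
E
```

```text
2.85 [0.5371 0.1604 0.1571]
```

View pics/s3.png

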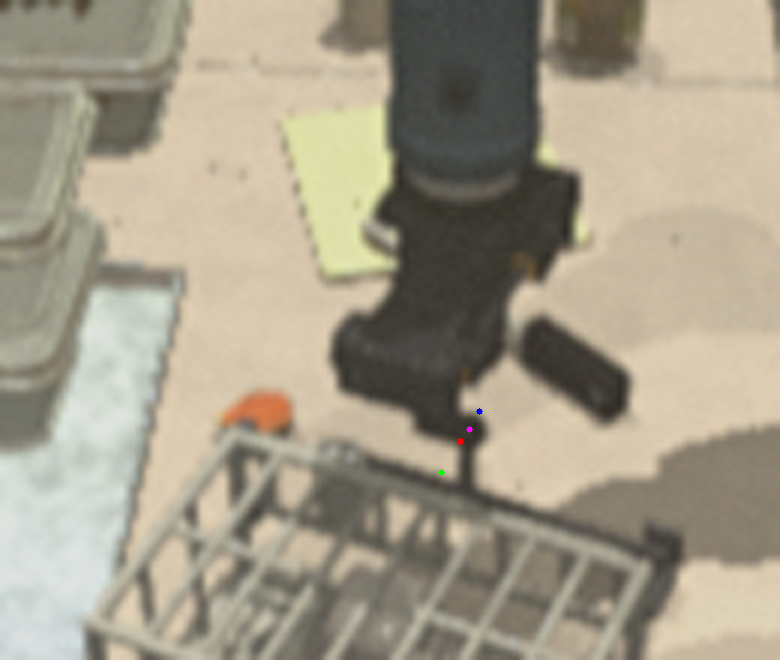

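```bash
python3 - <<'E'
from h import *
im=cv2.imread("pics/s3_raw.png")[185:240,225:290]
im=cv2.resize(im,None,fx=11,fy=11,interpolation=cv2.INTER_NEAREST)
im=np.clip(255*(im/255.)**.45,0,255).astype(np.uint8);cv2.imwrite("pics/z.png",im)
E
```

```text
(no output)
```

View pics/z.png

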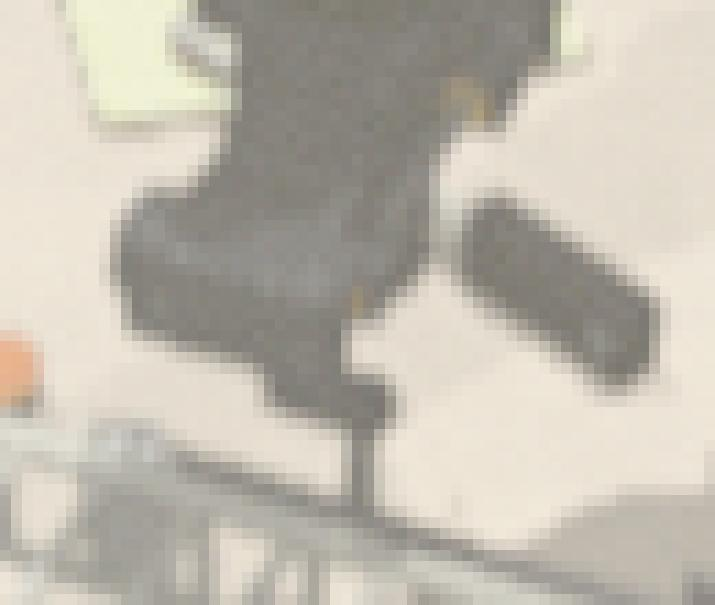

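View pics/t3.png

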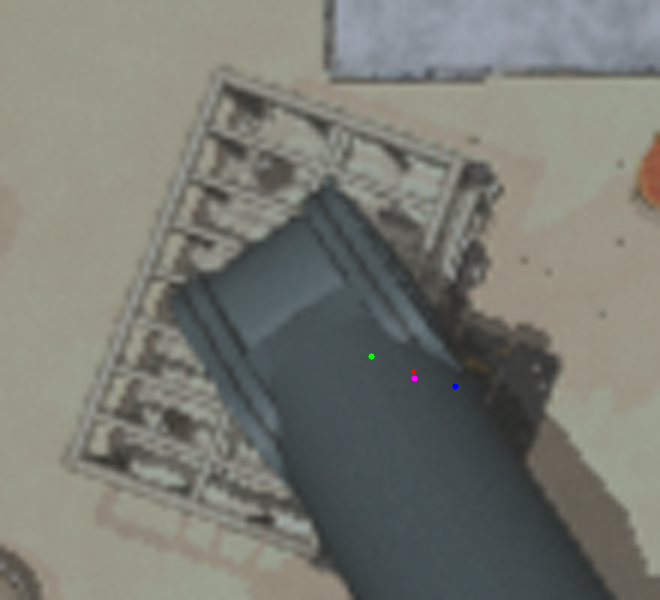

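```bash
python3 - <<'E'
from h import *
for z in(.157,.166,.175,.185,.195):print(onz("side",252.7,222,z))
print(proj("side",[.5371,.1604,.1571]))
R=Rot.from_quat(ctrl.observe()['orientation']).as_matrix();print(R)
E
```

```text
[0.5498 0.1554 0.157 ]
[0.5494 0.1646 0.166 ]
[0.549  0.1739 0.175 ]
[0.5485 0.1841 0.185 ]
[0.5481 0.1943 0.195 ]
[256.2787 223.1081]
[[-0.9307  0.0021 -0.3658]
 [ 0.3658  0.0006 -0.9307]
 [-0.0018 -1.     -0.0014]]
```

```bash
python3 - <<'E'
from h import *
im=cv2.imread("pics/side0.png");x0,y0,sc=310,30,10
im=cv2.resize(im[y0:y0+80,x0:x0+60],None,fx=sc,fy=sc,interpolation=cv2.INTER_CUBIC)
im=np.clip(255*(im/255.)**.5,0,255).astype(np.uint8)
R=np.array([[-.948,0,.318],[-.318,0,-.948],[0,-1,0]]);t=np.array([.2066,-.6157,.2012])
def d(X,c):
    q=proj("side",X);cv2.circle(im,(int((q[0]-x0+.5)*sc),int((q[1]-y0+.5)*sc)),4,c,-1)
d(t,(0,0,255))
for k,c in((-.044,(0,255,0)),(.044,(255,0,0))):
    d(t+k*R[:,2],c);d(t+k*R[:,2]-.045*R[:,1],c)
cv2.imwrite("pics/z0.png",im)
im=cv2.imread("pics/top0.png");x0,y0,sc=400,240,6
im=cv2.resize(im[y0:y0+80,x0:x0+110],None,fx=sc,fy=sc,interpolation=cv2.INTER_CUBIC)
im=np.clip(255*(im/255.)**.5,0,255).astype(np.uint8)
def d(X,c):
    q=proj("top",X);cv2.circle(im,(int((q[0]-x0+.5)*sc),int((q[1]-y0+.5)*sc)),4,c,-1)
d(t,(0,0,255))
for k,c in((-.044,(0,255,0)),(.044,(255,0,0))):
    d(t+k*R[:,2],c);
cv2.imwrite("pics/z1.png",im)
E
```

```text
(no output)
```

View pics/z0.png

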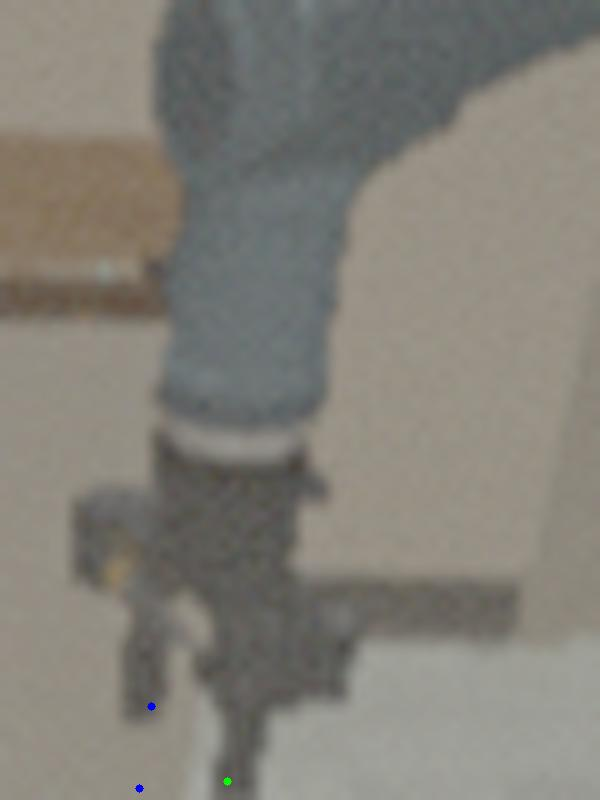

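View pics/z1.png

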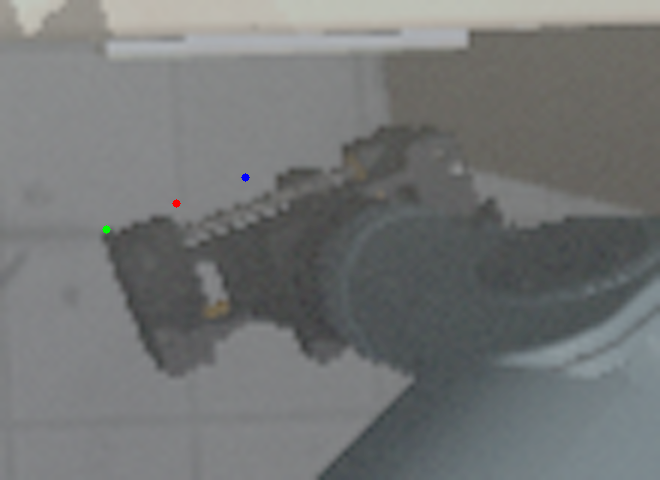

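```bash
python3 - <<'E'
from h import *
im=cv2.imread("pics/side0.png");x0,y0,sc=310,70,10
im=cv2.resize(im[y0:y0+60,x0:x0+60],None,fx=sc,fy=sc,interpolation=cv2.INTER_CUBIC)
im=np.clip(255*(im/255.)**.5,0,255).astype(np.uint8)
R=np.array([[-.948,0,.318],[-.318,0,-.948],[0,-1,0]]);t=np.array([.2066,-.6157,.2012])
def d(X,c):
    q=proj("side",X);cv2.circle(im,(int((q[0]-x0+.5)*sc),int((q[1]-y0+.5)*sc)),4,c,-1)
d(t,(0,0,255))
for k,c in((-.044,(0,255,0)),(.044,(255,0,0))):
    d(t+k*R[:,2],c);d(t+k*R[:,2]-.045*R[:,1],c)
cv2.imwrite("pics/z0.png",im)
E
```

```text
(no output)
```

View pics/z0.png

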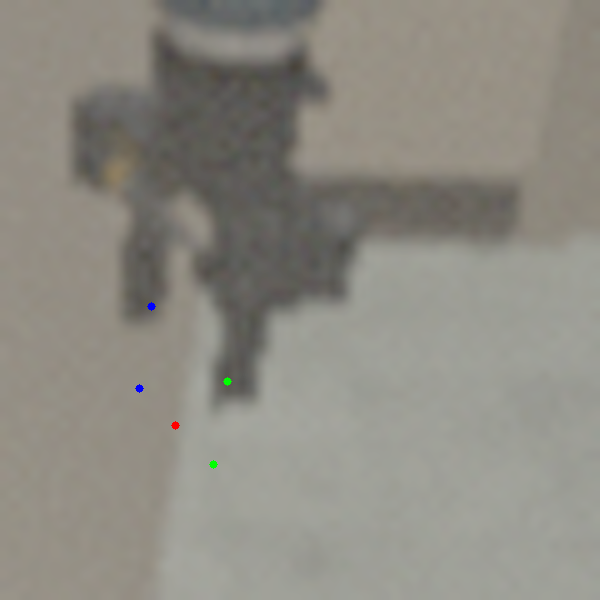

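Call:
servo_tool(travel=[[0.004, 0.006, 0.002], [0.004, 0.006, 0.002], [0.004, 0.006, 0.002], [0.004, 0.006, 0.002], [0.004, 0.006, 0.002]], delta_rot=[[0, 0, 0], [0, 0, 0], [0, 0, 0], [0, 0, 0], [0, 0, 0]], fingers=[0.055, 0.045, 0.03, 0.015, 0.015], newtons=10)

```text
t: 3.32
ee_pos: [0.5317, 0.1597, 0.1499]
orientation: [0.132, 0.695, -0.695, -0.131]
contact_force: [0.0, 0.2, 1.2]
grip_width: 0.0303
```

```bash
python3 - <<'E'
from h import *
plan([.5315,.159,.149],-111.6)
s=ann("side",180,150,130,110,6,"pics/s4.png",[[.532,.159,.166]])
E
```

```text
t 3.3167 tcp [0.5317 0.1597 0.1499] yaw -111.44532304757465 F [0.0057 0.2108 1.1723] w 0.03029118569396901
  travel [-0.      0.0009  0.0008] rot [ 0.0082  0.1547 -0.0126]
```

View pics/s4.png

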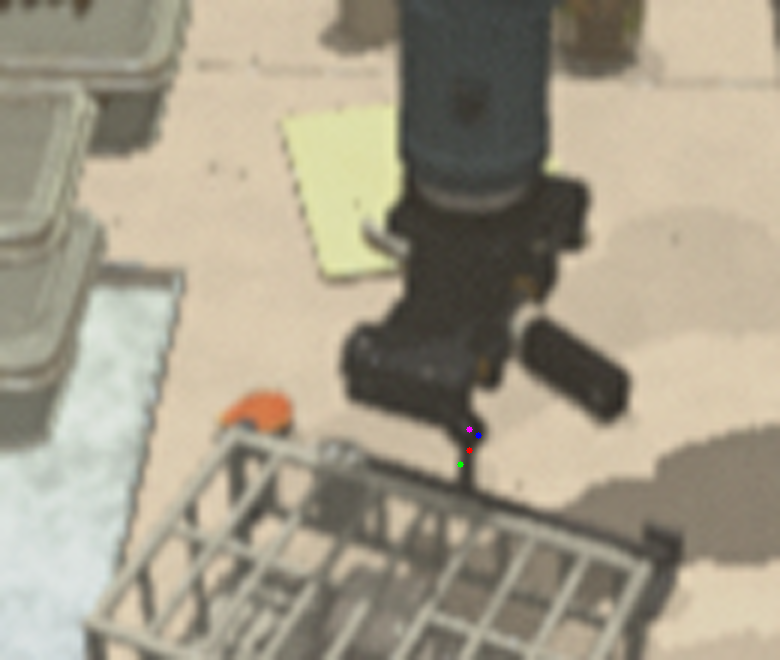

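Call:
servo_tool(travel=[[0, 0, 0], [0, 0, 0], [0, 0, 0], [0, 0, 0], [0, 0, 0]], delta_rot=[[0, 0, 0], [0, 0, 0], [0, 0, 0], [0, 0, 0], [0, 0, 0]], fingers=[0.015, 0.015, 0.015, 0.015, 0.015], newtons=15)

```text
t: 3.78
ee_pos: [0.5316, 0.1597, 0.1498]
orientation: [-0.132, -0.695, 0.695, 0.132]
contact_force: [0.3, -0.0, -0.3]
grip_width: 0.0149
```

```bash
python3 - <<'E'
from h import *
s=ann("side",180,150,130,110,6,"pics/s5.png");print(s['ee_pos'])
x0,y0,sc=235,195,16
im=cv2.imread("pics/s5_raw.png")[y0:y0+38,x0:x0+46]
im=cv2.resize(im,None,fx=sc,fy=sc,interpolation=cv2.INTER_CUBIC)
im=np.clip(255*(im/255.)**.5,0,255).astype(np.uint8)
def d(X,c):
    q=proj("side",X);cv2.circle(im,(int((q[0]-x0+.5)*sc),int((q[1]-y0+.5)*sc)),4,c,-1)
t=s['ee_pos'];d(t,(0,0,255));d(t+[0,0,.03],(0,255,0));d([.532,.159,.166],(255,0,255))
cv2.imwrite("pics/z.png",im)
E
```

```text
[0.5316 0.1597 0.1498]
```

View pics/z.png

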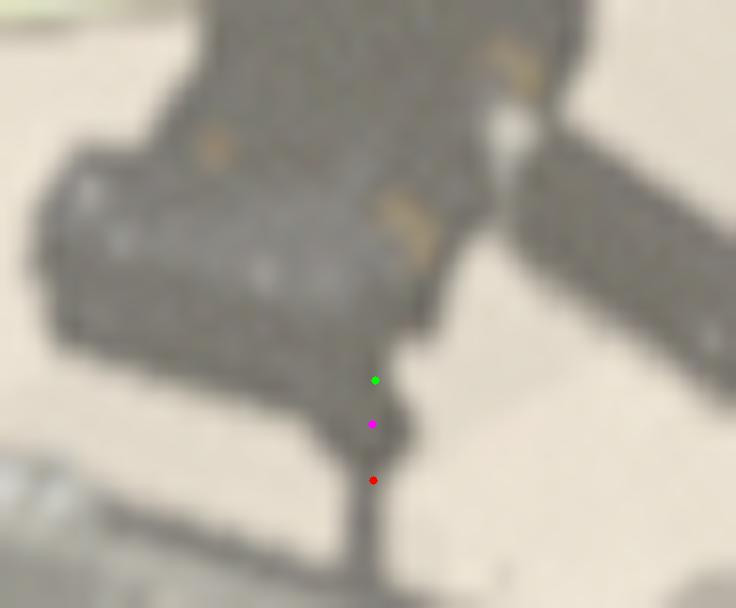

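Call:
servo_tool(travel=[[0, 0, 0], [0, 0, 0], [0, 0, 0], [0, 0, 0], [0, 0, 0]], delta_rot=[[0, 0, 0], [0, 0, 0], [0, 0, 0], [0, 0, 0], [0, 0, 0]], fingers=[0.055, 0.055, 0.055, 0.055, 0.055])

```text
t: 4.25
ee_pos: [0.5316, 0.1597, 0.1498]
orientation: [-0.132, -0.695, 0.695, 0.132]
contact_force: [0.1, -0.8, 0.4]
grip_width: 0.0466
```

Call:
servo_tool(travel=[[0, 0.004, 0], [0, 0.008, 0], [0, 0.012, 0], [0, 0.016, 0], [0, 0.02, 0]], delta_rot=[[0, 0, 0], [0, 0, 0], [0, 0, 0], [0, 0, 0], [0, 0, 0]], fingers=[0.055, 0.055, 0.055, 0.055, 0.055])

```text
t: 4.67
ee_pos: [0.5314, 0.1596, 0.1291]
orientation: [-0.131, -0.695, 0.695, 0.132]
contact_force: [0.3, 0.3, 1.1]
grip_width: 0.0551
```

```bash
python3 - <<'E'
from h import *
plan([.532,.159,.117],-111.6)
s=ann("side",180,150,130,110,6,"pics/s6.png",[[.532,.159,.166]])
E
```

```text
t 4.6667 tcp [0.5314 0.1596 0.1291] yaw -111.43963589970251 F [0.3106 0.3022 1.1108] w 0.05509571814072944
  travel [-0.0008  0.0121  0.0004] rot [-0.0186  0.1604  0.0227]
```

View pics/s6.png

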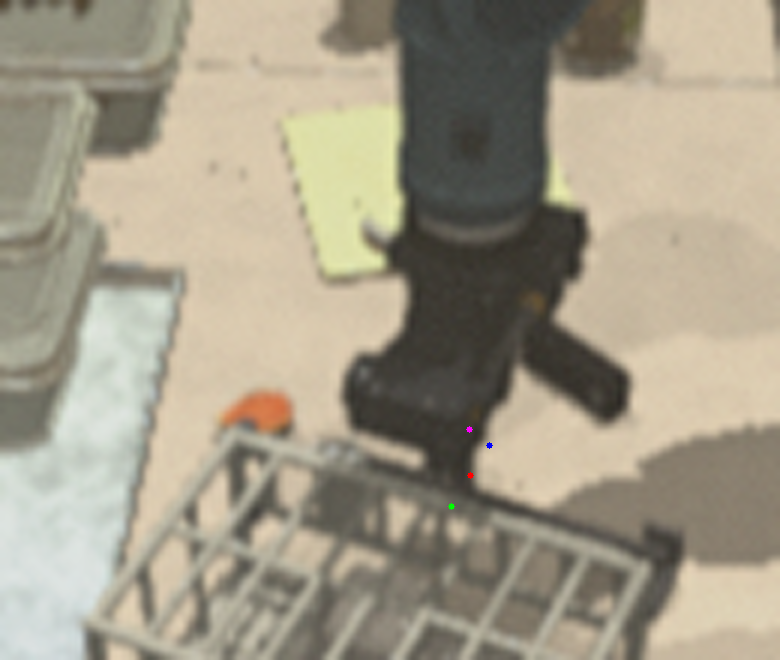

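Call:
servo_tool(travel=[[0, 0.004, 0], [0, 0.008, 0], [0, 0.012, 0], [0, 0.012, 0], [0, 0.012, 0]], delta_rot=[[0, 0, 0], [0, 0, 0], [0, 0, 0], [0, 0, 0], [0, 0, 0]], fingers=[0.055, 0.055, 0.045, 0.03, 0.015], newtons=15)

```text
t: 5.13
ee_pos: [0.5314, 0.1597, 0.1175]
orientation: [-0.131, -0.695, 0.695, 0.132]
contact_force: [0.3, 0.1, 0.2]
grip_width: 0.0373
```

Call:
servo_tool(travel=[[0, 0, 0], [0, 0, 0], [0, 0, 0], [0, 0, 0], [0, 0, 0]], delta_rot=[[0, 0, 0], [0, 0, 0], [0, 0, 0], [0, 0, 0], [0, 0, 0]], fingers=[0.015, 0.015, 0.015, 0.015, 0.015], newtons=15)

```text
t: 5.55
ee_pos: [0.5313, 0.1587, 0.1178]
orientation: [-0.132, -0.694, 0.695, 0.132]
contact_force: [-2.2, -4.9, 3.5]
grip_width: 0.0226
```

Call:
servo_tool(travel=[[-0.0034, -0.0047, 0.001], [-0.007, -0.0092, 0.001], [-0.011, -0.0135, 0.001], [-0.0151, -0.0175, 0.001], [-0.0195, -0.0212, 0.001]], delta_rot=[[0, 0, 0], [0, 0, 0], [0, 0, 0], [0, 0, 0], [0, 0, 0]], fingers=[0.015, 0.015, 0.015, 0.015, 0.015], newtons=15)

```text
t: 5.97
ee_pos: [0.5497, 0.1514, 0.1394]
orientation: [-0.131, -0.695, 0.695, 0.132]
contact_force: [-1.4, -2.3, -2.0]
grip_width: 0.0226
```

```bash
python3 - <<'E'
from h import *
plan([.532,.159,.117],-111.6);print(ctrl.observe()['joints'])
s=ann("side",180,150,130,110,6,"pics/s7.png",[[.532,.159,.166]])
E
```

```text
t 5.9667 tcp [0.5497 0.1514 0.1394] yaw -111.45059919805489 F [-1.3998 -2.2776 -1.9754] w 0.02264968754490591
  travel [ 0.0192  0.0224 -0.0006] rot [-0.0148  0.1494  0.0153]
[-0.0038  0.5204 -0.4568  1.7871  0.2839  0.8997 -2.5316]
```

View pics/s7.png

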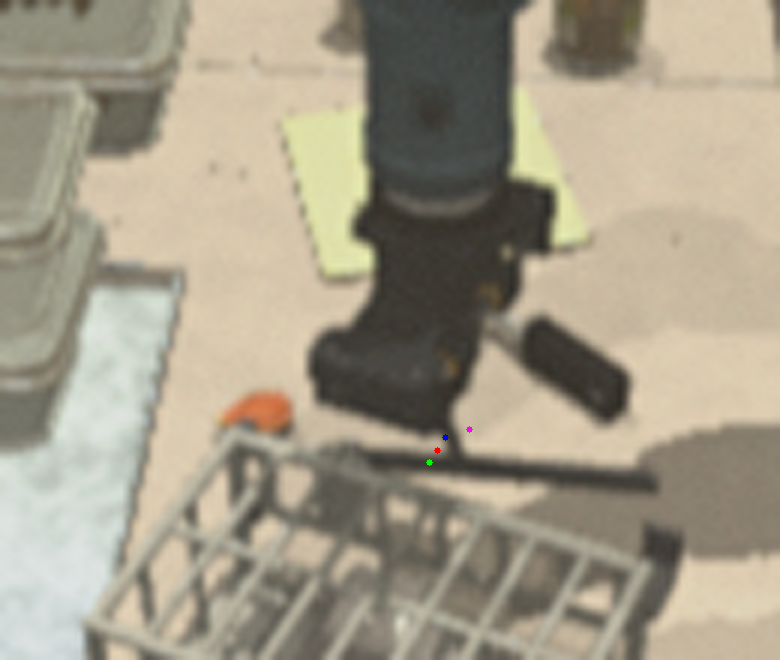

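Call:
servo_tool(travel=[[-0.0017, 0, 0.0105], [-0.0043, 0, 0.0207], [-0.0077, 0, 0.0307], [-0.0121, 0, 0.0404], [-0.0172, 0, 0.0496]], delta_rot=[[0, -5, 0], [0, -10, 0], [0, -15, 0], [0, -20, 0], [0, -25, 0]], fingers=[0.015, 0.015, 0.015, 0.015, 0.015], newtons=15)

```text
t: 6.43
ee_pos: [0.5472, 0.0999, 0.1395]
orientation: [-0.024, 0.707, -0.706, 0.024]
contact_force: [-2.8, 0.5, 1.8]
grip_width: 0.0229
```

```bash
python3 - <<'E'
from h import *
plan([.532,.159,.117],-111.6);print(ctrl.observe()['joints'])
s=ann("side",180,150,130,110,6,"pics/s8.png")
E
```

```text
t 6.4333 tcp [0.5472 0.0999 0.1395] yaw -86.15390362782765 F [-2.8111  0.4817  1.7783] w 0.022859056430845383
  travel [ 0.0112  0.0226 -0.0599] rot [ 0.078  25.4461  0.0023]
[ 0.1626  0.5181 -0.5568  1.8194  0.3392  0.8997 -2.0527]
```

View pics/s8.png

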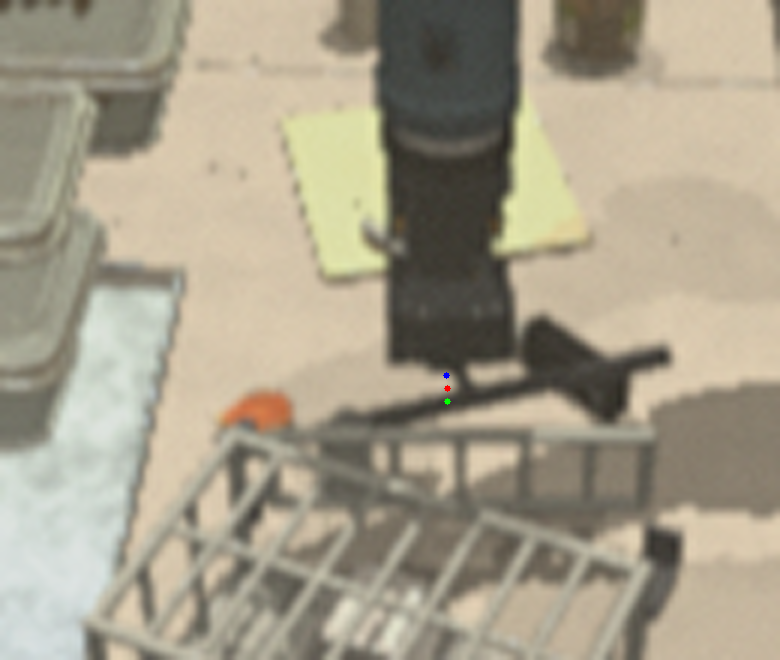

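Gate is swinging, latch clear. Continue the same arc.

Call:
servo_tool(travel=[[-0.0017, 0, 0.0105], [-0.0043, 0, 0.0207], [-0.0077, 0, 0.0307], [-0.0121, 0, 0.0404], [-0.0172, 0, 0.0496]], delta_rot=[[0, -5, 0], [0, -10, 0], [0, -15, 0], [0, -20, 0], [0, -25, 0]], fingers=[0.015, 0.015, 0.015, 0.015, 0.015])

```text
t: 6.9
ee_pos: [0.5674, 0.0502, 0.1395]
orientation: [0.176, -0.685, 0.685, -0.175]
contact_force: [-3.8, -2.2, 4.4]
grip_width: 0.0224
```

Call:
servo_tool(travel=[[-0.0017, 0, 0.0105], [-0.0043, 0, 0.0207], [-0.0077, 0, 0.0307], [-0.0121, 0, 0.0404], [-0.0172, 0, 0.0496]], delta_rot=[[0, -5, 0], [0, -10, 0], [0, -15, 0], [0, -20, 0], [0, -25, 0]], fingers=[0.015, 0.015, 0.015, 0.015, 0.015])

```text
t: 7.32
ee_pos: [0.6069, 0.0138, 0.1396]
orientation: [0.319, -0.63, 0.631, -0.319]
contact_force: [-3.2, -2.5, 3.3]
grip_width: 0.0224
```

```bash
python3 - <<'E'
from h import *
plan([.532,.159,.117],-11.6);print(ctrl.observe()['joints'])
s=ann("side",150,130,160,130,5,"pics/s9.png")
s=ann("top",140,100,140,120,5,"pics/t9.png")
E
```

```text
t 7.3167 tcp [0.6069 0.0138 0.1396] yaw -36.322999039675565 F [-3.2122 -2.5337  3.2679] w 0.02238188620891182
  travel [-0.0726  0.0224 -0.1464] rot [ -0.0409 -24.723    0.0806]
[ 0.4073  0.6468 -0.7228  1.678   0.493   1.0072 -1.1197]
```

View pics/s9.png

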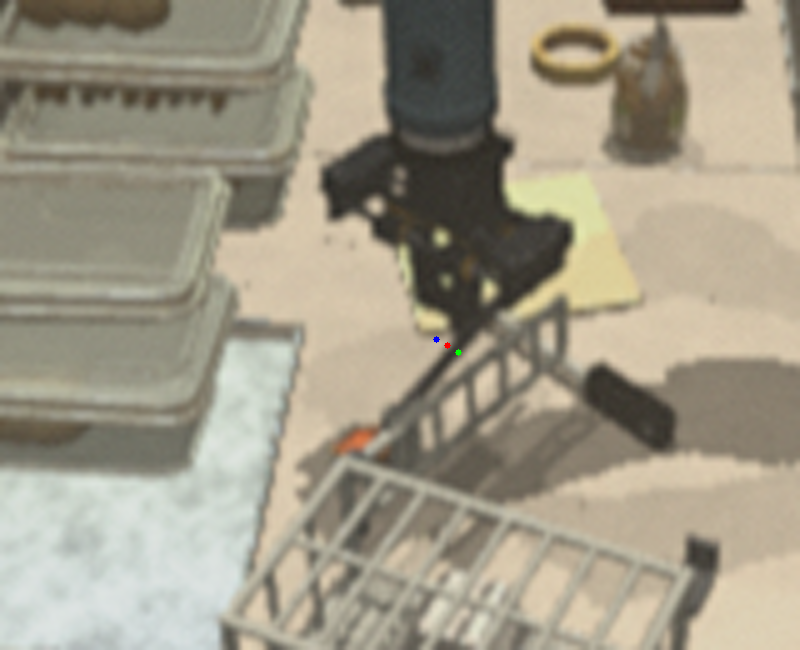

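```bash
python3 - <<'E'
from h import *
for z in(.05,.1,.15,.2):print(z,onz("top",375*.64,187*.64,z),onz("top",440*.64,187*.64,z), onz("side",230*.2+150+14,175,z))
E
```

```text
0.05 [0.8116 0.041  0.05  ] [ 0.8075 -0.127   0.05  ] [ 0.7649 -0.2531  0.05  ]
0.1 [0.7986 0.0396 0.1   ] [ 0.7946 -0.1225  0.1   ] [ 0.7517 -0.1862  0.1   ]
0.15 [0.7855 0.0382 0.15  ] [ 0.7817 -0.1179  0.15  ] [ 0.7384 -0.1193  0.15  ]
0.2 [0.7725 0.0368 0.2   ] [ 0.7689 -0.1134  0.2   ] [ 0.7251 -0.0523  0.2   ]
```

Call:
servo_tool(travel=[[-0.0017, 0, 0.0105], [-0.0043, 0, 0.0207], [-0.0077, 0, 0.0307], [-0.0121, 0, 0.0404], [-0.0172, 0, 0.0496]], delta_rot=[[0, -5, 0], [0, -10, 0], [0, -15, 0], [0, -20, 0], [0, -25, 0]], fingers=[0.015, 0.015, 0.015, 0.015, 0.015])

```text
t: 7.83
ee_pos: [0.6573, -0.0014, 0.1398]
orientation: [0.448, -0.547, 0.548, -0.447]
contact_force: [-1.2, -3.6, 3.1]
grip_width: 0.023
```

Call:
servo_tool(travel=[[-0.0017, 0, 0.0105], [-0.0036, 0, 0.0178], [-0.0036, 0, 0.0178], [-0.0036, 0, 0.0178], [-0.0036, 0, 0.0178]], delta_rot=[[0, -5, 0], [0, -8.5, 0], [0, -8.5, 0], [0, -8.5, 0], [0, -8.5, 0]], fingers=[0.015, 0.015, 0.03, 0.045, 0.05])

```text
t: 8.25
ee_pos: [0.6742, 0.0012, 0.139]
orientation: [-0.486, 0.513, -0.513, 0.487]
contact_force: [-0.6, -0.1, -0.2]
grip_width: 0.0407
```

Call:
servo_tool(travel=[[0, 0, 0], [0, -0.005, 0], [0, -0.04, 0], [0, -0.08, 0], [0, -0.12, 0]], delta_rot=[[0, 0, 0], [0, 0, 0], [0, 0, 0], [0, 0, 0], [0, 0, 0]], fingers=[0.055, 0.055, 0.055, 0.055, 0.055])

```text
t: 8.67
ee_pos: [0.6737, 0.0001, 0.2603]
orientation: [-0.487, 0.513, -0.512, 0.487]
contact_force: [1.6, 0.1, 0.0]
grip_width: 0.055
```

```bash
python3 - <<'E'
from h import *
plan([.462,-.058,.2],-130);print(ctrl.observe()['joints'])
s=ann("side",150,130,160,130,5,"pics/s10.png")
s=ann("top",140,100,140,120,5,"pics/t10.png")
E
```

```text
t 8.6667 tcp [0.6737 0.0001 0.2603] yaw -2.9580804859795276 F [1.6312 0.1263 0.0016] w 0.05504438261782105
  travel [ 0.069   0.0606 -0.2083] rot [  0.0689 127.0419   0.0861]
[ 0.4581  0.6824 -0.877   1.3643  0.5213  1.3341 -0.4789]
```

View pics/s10.png

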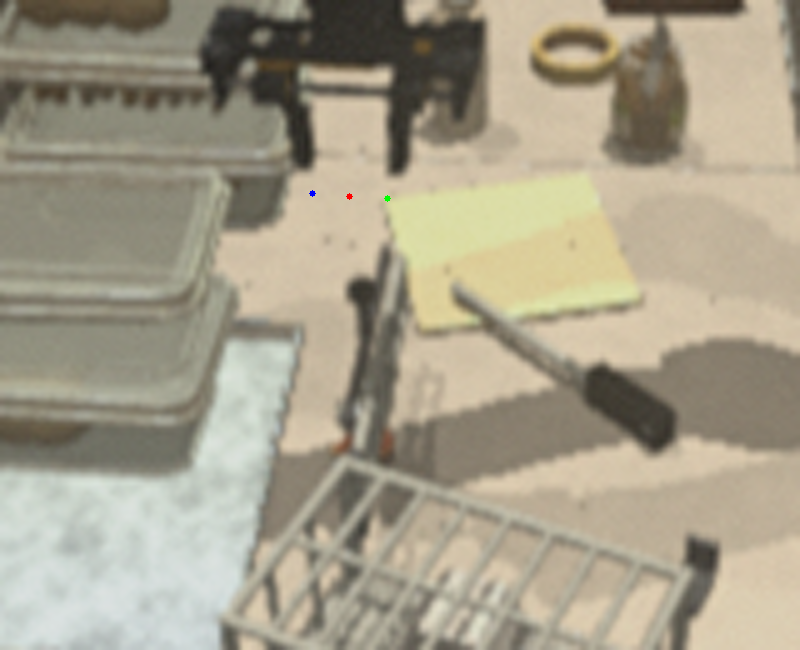

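View pics/t10.png

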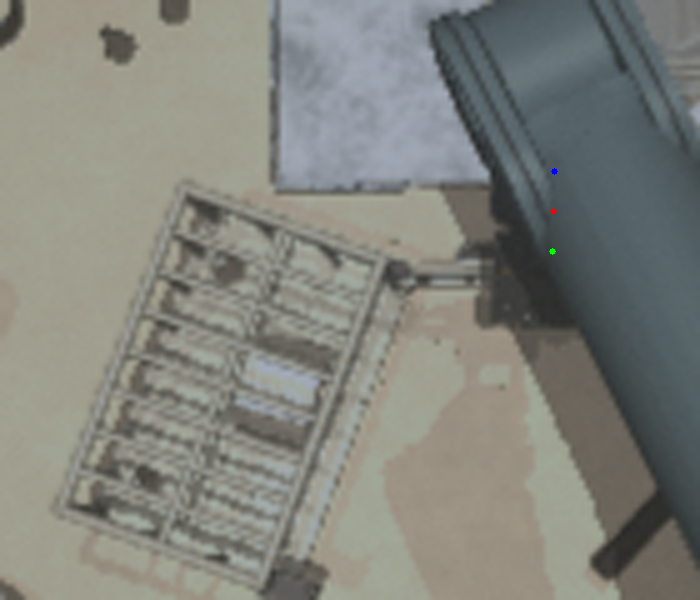

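```bash
python3 - <<'E'
from h import *
g=lambda x,y:(150+(x+.5)/5-.5,130+(y+.5)/5-.5)
tip=onz("side",*g(457,287),.02);j=onz("side",*g(585,377),.02);print(tip,j,np.linalg.norm(tip-j),np.degrees(np.arctan2(*(tip-j)[[1,0]])))
for a in [(600,365),(676,412),(660,443),(590,395)]:print(onz("side",*g(*a),.04))
c=(onz("side",*g(600,362),.04)+onz("side",*g(676,412),.04)+onz("side",*g(655,440),.04)+onz("side",*g(588,385),.04))/4;print(c)
im=cv2.imread("pics/t10_raw.png")
crop(im,165,150,65,55,12,"pics/m.png")
crop(cv2.imread("pics/s10_raw.png"),180,215,120,80,6.5,"pics/m2.png")
crop(im,240,155,90,60,8,"pics/m3.png")
E
```

```text
[ 0.6196 -0.2096  0.02  ] [ 0.5013 -0.0917  0.02  ] 0.16702997109705495 -44.90206210539467
[ 0.489  -0.0849  0.04  ]
[ 0.4262 -0.0293  0.04  ]
[0.44   0.0082 0.04  ]
[ 0.497  -0.0467  0.04  ]
[ 0.4645 -0.0431  0.04  ]
```

View pics/m.png

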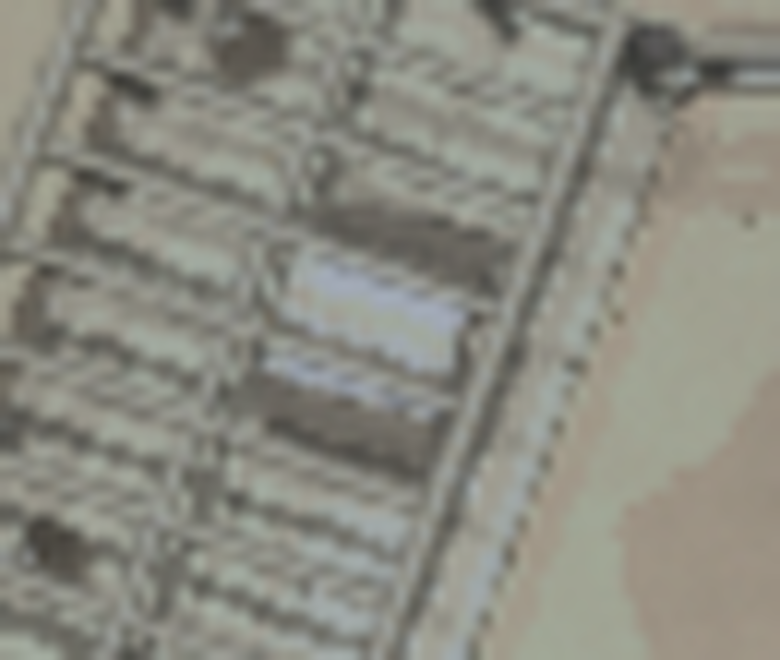

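View pics/m2.png

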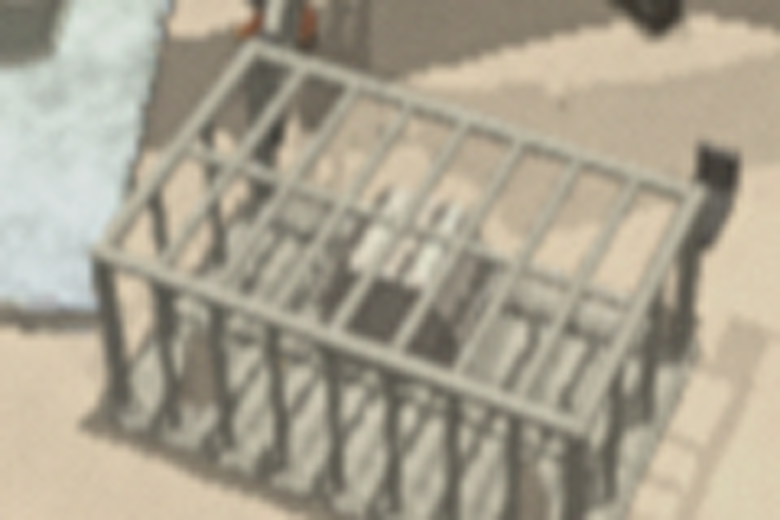

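```bash
python3 - <<'E'
from h import *
g=lambda x,y:(165+(x+.5)/12-.5,150+(y+.5)/12-.5)
T=[onz("top",*g(*a),.082) for a in [(292,249),(470,310),(431,422),(253,372)]];print(np.array(T),np.mean(T,0))
h=lambda x,y:(180+(x+.5)/6.5-.5,215+(y+.5)/6.5-.5)
S=[onz("side",*h(*a),.082) for a in [(350,266),(432,287),(470,208),(393,185)]];print(np.array(S),np.mean(S,0))
for Q in(T,S):
  for i in range(4):
    d=Q[(i+1)%4]-Q[i];print(np.linalg.norm(d),np.degrees(np.arctan2(d[1],d[0])))
E
```

```text
[[0.6075 0.2447 0.082 ]
 [0.5861 0.1871 0.082 ]
 [0.5499 0.2004 0.082 ]
 [0.5676 0.2579 0.082 ]] [0.5778 0.2225 0.082 ]
[[0.6114 0.2454 0.082 ]
 [0.5674 0.2576 0.082 ]
 [0.5502 0.202  0.082 ]
 [0.5931 0.1873 0.082 ]] [0.5806 0.2231 0.082 ]
0.06144275225972187 -110.40768688313005
0.03860231187377041 159.84894015643238
0.06023421888528052 72.83424343145779
0.04203428705042977 -18.392884799717706
0.04566335133165788 164.55440325509076
0.05814381587872491 -107.19944649921055
0.04528825001465825 -18.924481851970853
0.06090583532167093 72.44849892219844
```

Call:
servo_tool(travel=[[0.004, 0, -0.012], [0.008, 0, -0.024], [0.012, 0, -0.036], [0.016, 0, -0.048], [0.02, 0, -0.06]], delta_rot=[[0, 7, 0], [0, 14, 0], [0, 21, 0], [0, 28, 0], [0, 35, 0]], fingers=[0.055, 0.055, 0.055, 0.055, 0.055])

```text
t: 9.18
ee_pos: [0.6127, -0.017, 0.259]
orientation: [-0.308, 0.636, -0.636, 0.308]
contact_force: [0.2, -0.1, -0.3]
grip_width: 0.0546
```

```bash
python3 - <<'E'
from h import *
plan([.464,-.0565,.15],-134.4);print(ctrl.observe()['joints'])
E
```

```text
t 9.1833 tcp [ 0.6127 -0.017   0.259 ] yaw -38.3272768958179 F [ 0.1796 -0.1092 -0.3499] w 0.054625689356837884
  travel [ 0.1233  0.1089 -0.0922] rot [ 0.0081 96.0727 -0.002 ]
[ 0.4947  0.5356 -0.7839  1.5451  0.3929  1.2247 -1.0227]
```

Call:
servo_tool(travel=[[0.01, 0, -0.007], [0.02, 0, -0.014], [0.03, 0.005, -0.021], [0.04, 0.01, -0.028], [0.05, 0.015, -0.035]], delta_rot=[[0, 7, 0], [0, 14, 0], [0, 21, 0], [0, 28, 0], [0, 35, 0]], fingers=[0.055, 0.055, 0.055, 0.055, 0.055])

```text
t: 9.6
ee_pos: [0.5545, -0.0349, 0.2439]
orientation: [0.102, -0.7, 0.7, -0.103]
contact_force: [-0.6, 0.1, -0.8]
grip_width: 0.055
```

```bash
python3 - <<'E'
from h import *
plan([.464,-.0565,.15],-134.4);print(ctrl.observe()['joints'])
E
```

```text
t 9.6 tcp [ 0.5545 -0.0349  0.2439] yaw -73.33188435243476 F [-0.627   0.0845 -0.7689] w 0.054956181651930655
  travel [ 0.0929  0.0939 -0.0053] rot [ 0.0069 61.0681 -0.0205]
[ 0.502   0.4112 -0.6771  1.7172  0.283   1.1127 -1.5408]
```

Call:
servo_tool(travel=[[0.01, 0, 0], [0.02, 0.005, -0.001], [0.03, 0.01, -0.002], [0.04, 0.02, -0.003], [0.05, 0.03, -0.003]], delta_rot=[[0, 7, 0], [0, 14, 0], [0, 21, 0], [0, 28, 0], [0, 35, 0]], fingers=[0.055, 0.055, 0.055, 0.055, 0.055])

```text
t: 10.02
ee_pos: [0.5061, -0.0465, 0.214]
orientation: [0.113, 0.698, -0.698, -0.112]
contact_force: [0.6, 0.2, 0.3]
grip_width: 0.055
```

```bash
python3 - <<'E'
from h import *
plan([.464,-.0565,.10],-134.4);print(ctrl.observe()['joints'])
E
```

```text
t 10.0167 tcp [ 0.5061 -0.0465  0.214 ] yaw -108.31967392025138 F [0.5988 0.1759 0.3332] w 0.05495936976352913
  travel [0.0369 0.114  0.0228] rot [ 0.0318 26.0803 -0.0522]
[ 0.466   0.3335 -0.5632  1.8716  0.2101  0.9942 -2.078 ]
```

Call:
servo_tool(travel=[[0.01, 0.02, 0.005], [0.02, 0.04, 0.01], [0.03, 0.06, 0.016], [0.037, 0.085, 0.023], [0.037, 0.11, 0.023]], delta_rot=[[0, 6, 0], [0, 13, 0], [0, 20, 0], [0, 26, 0], [0, 26, 0]], fingers=[0.055, 0.055, 0.055, 0.055, 0.055])

```text
t: 10.43
ee_pos: [0.4625, -0.0581, 0.1033]
orientation: [-0.267, -0.654, 0.655, 0.267]
contact_force: [-0.0, -1.1, 0.2]
grip_width: 0.055
```

```bash
python3 - <<'E'
from h import *
plan([.464,-.0565,-.019],-134.4);print(ctrl.observe()['joints'])
s=ann("side",210,140,110,90,7,"pics/s11.png",[[.464,-.0565,.04]])
s=ann("top",200,150,110,90,7,"pics/t11.png",[[.464,-.0565,.04]])
E
```

```text
t 10.4333 tcp [ 0.4625 -0.0581  0.1033] yaw -134.3620049151548 F [-0.0066 -1.1246  0.1976] w 0.05498278308410948
  travel [ 0.0001  0.1223 -0.0024] rot [-0.0601  0.038  -0.0318]
[ 0.3831  0.4132 -0.428   2.0711  0.2609  0.7082 -2.5578]
```

View pics/s11.png

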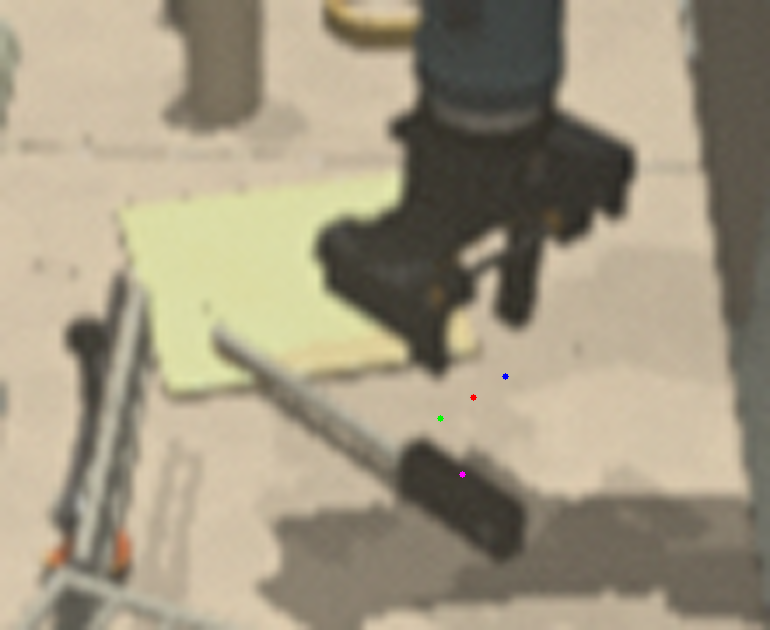

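View pics/t11.png

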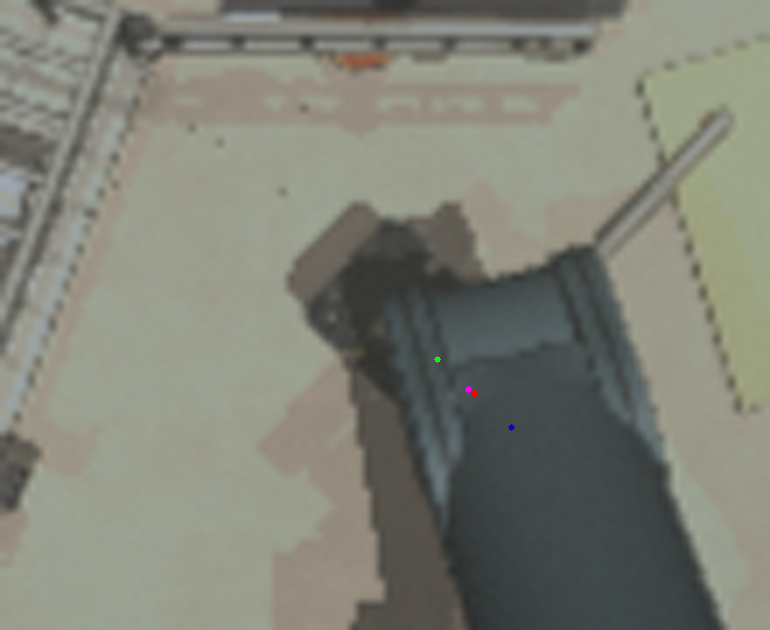

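Call:
servo_tool(travel=[[0, 0.015, -0.002], [0, 0.03, -0.002], [0, 0.045, -0.002], [0, 0.06, -0.002], [0, 0.075, -0.002]], delta_rot=[[0, 0, 0], [0, 0, 0], [0, 0, 0], [0, 0, 0], [0, 0, 0]], fingers=[0.07, 0.07, 0.07, 0.07, 0.07])

```text
t: 10.95
ee_pos: [0.4673, -0.0556, 0.0298]
orientation: [0.265, 0.656, -0.655, -0.264]
contact_force: [0.3, -0.2, -0.5]
grip_width: 0.0702
```

```bash
python3 - <<'E'
from h import *
plan([.464,-.0565,-.019],-134.4);print(ctrl.observe()['joints'])
s=ann("side",210,140,110,90,7,"pics/s12.png",[[.464,-.0565,.04]])
E
```

```text
t 10.95 tcp [ 0.4673 -0.0556  0.0298] yaw -133.92157106635165 F [ 0.315  -0.2452 -0.5444] w 0.07019594070562528
  travel [0.0018 0.0488 0.0031] rot [ 0.1087  0.4783 -0.0999]
[ 0.3145  0.5506 -0.3577  2.0973  0.3586  0.5486 -2.6402]
```

View pics/s12.png

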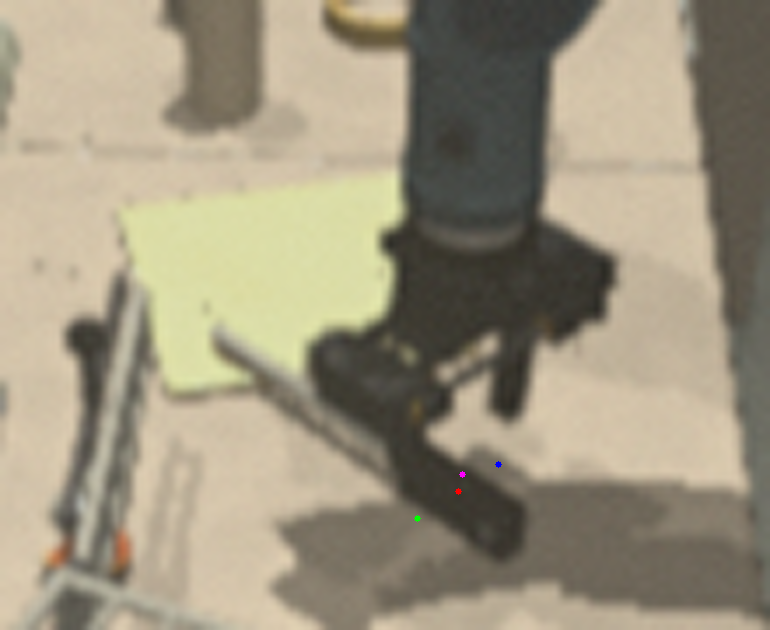

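Call:
servo_tool(travel=[[0.002, 0.006, 0.002], [0.002, 0.012, 0.002], [0.002, 0.018, 0.002], [0.002, 0.024, 0.002], [0.002, 0.03, 0.002]], delta_rot=[[0, 0, 0], [0, 0, 0], [0, 0, 0], [0, 0, 0], [0, 0, 0]], fingers=[0.07, 0.07, 0.07, 0.07, 0.07])

```text
t: 11.42
ee_pos: [0.4634, -0.056, -0.001]
orientation: [0.265, 0.656, -0.656, -0.264]
contact_force: [-0.3, 0.3, 0.0]
grip_width: 0.0699
```

```bash
python3 - <<'E'
from h import *
plan([.464,-.0565,-.019],-134.4);print(ctrl.observe()['joints'])
s=ann("side",210,140,110,90,7,"pics/s13.png",[[.464,-.0565,.04]])
E
```

```text
t 11.4167 tcp [ 0.4634 -0.056  -0.001 ] yaw -133.9494264960903 F [-0.3372  0.2546  0.0403] w 0.06993552079236202
  travel [-0.0008  0.018   0.    ] rot [ 0.0352  0.4506 -0.043 ]
[ 0.2778  0.6051 -0.3114  2.1124  0.3895  0.477  -2.6684]
```

View pics/s13.png

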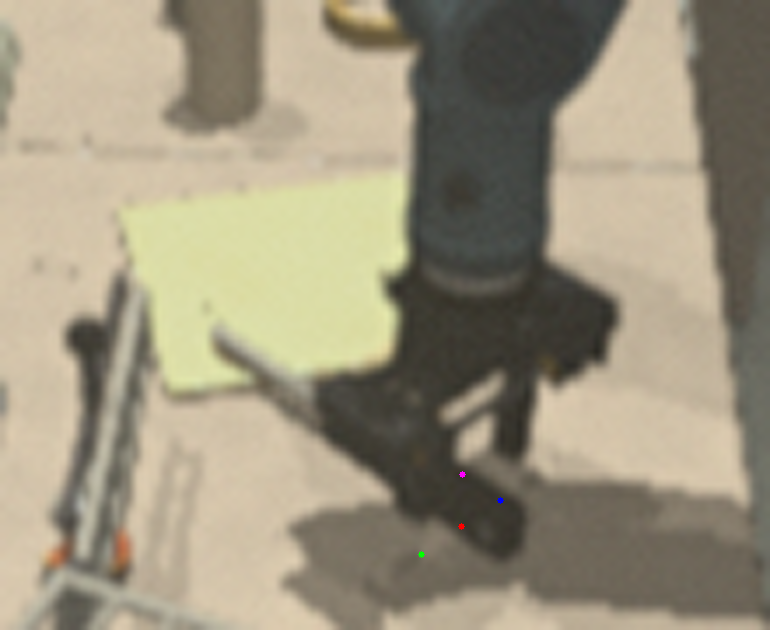

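Call:
servo_tool(travel=[[0, 0.004, 0], [0, 0.008, 0], [0, 0.012, 0], [0, 0.016, 0], [0, 0.02, 0]], delta_rot=[[0, 0.4, 0], [0, 0.4, 0], [0, 0.4, 0], [0, 0.4, 0], [0, 0.4, 0]], fingers=[0.07, 0.07, 0.07, 0.07, 0.07])

```text
t: 11.88
ee_pos: [0.4629, -0.0559, -0.0214]
orientation: [-0.267, -0.655, 0.655, 0.267]
contact_force: [-0.1, -0.3, 0.3]
grip_width: 0.0702
```

Call:
servo_tool(travel=[[0, 0, 0], [0, 0, 0], [0, 0, 0], [0, 0, 0], [0, 0, 0]], delta_rot=[[0, 0, 0], [0, 0, 0], [0, 0, 0], [0, 0, 0], [0, 0, 0]], fingers=[0.055, 0.045, 0.035, 0.025, 0.015], newtons=50)

```text
t: 12.3
ee_pos: [0.4631, -0.056, -0.0208]
orientation: [0.267, 0.655, -0.655, -0.267]
contact_force: [0.5, 0.3, 0.4]
grip_width: 0.0386
```

Call:
servo_tool(travel=[[0, 0, 0], [0, 0, 0], [0, 0, 0], [0, 0, 0], [0, 0, 0]], delta_rot=[[0, 0, 0], [0, 0, 0], [0, 0, 0], [0, 0, 0], [0, 0, 0]], fingers=[0.01, 0.01, 0.01, 0.01, 0.01], newtons=50)

```text
t: 12.72
ee_pos: [0.4626, -0.0562, -0.021]
orientation: [-0.267, -0.655, 0.655, 0.267]
contact_force: [-1.6, -0.6, 3.2]
grip_width: 0.0217
```

```bash
python3 - <<'E'
from h import *
plan([.464,-.0565,.1],-134.4);print(ctrl.observe()['joints'])
s=ann("side",210,140,110,90,7,"pics/s14.png")
E
```

```text
t 12.7167 tcp [ 0.4626 -0.0562 -0.021 ] yaw -134.3623466051597 F [-1.5827 -0.5808  3.173 ] w 0.021679603795260665
  travel [-0.0012 -0.121  -0.0007] rot [-0.0374  0.0377  0.0058]
[ 0.248   0.6429 -0.2744  2.1153  0.399   0.4325 -2.6843]
```

View pics/s14.png

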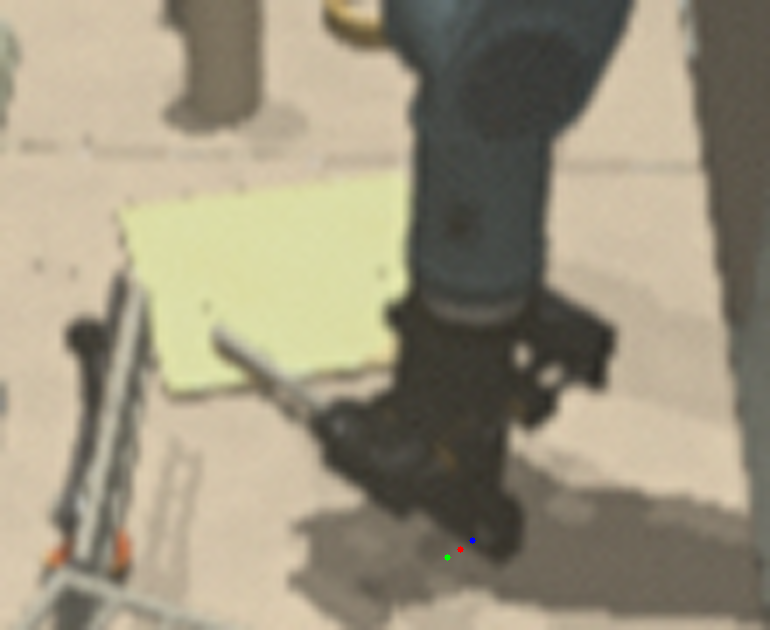

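Call:
servo_tool(travel=[[0, -0.015, 0], [0, -0.05, 0], [0, -0.09, 0], [0, -0.13, 0], [0, -0.17, 0]], delta_rot=[[0, 0, 0], [0, 0, 0], [0, 0, 0], [0, 0, 0], [0, 0, 0]], fingers=[0.01, 0.01, 0.01, 0.01, 0.01], newtons=60)

```text
t: 13.18
ee_pos: [0.4623, -0.0555, 0.1505]
orientation: [0.266, 0.655, -0.655, -0.267]
contact_force: [1.0, -1.6, -0.4]
grip_width: 0.0216
```

Call:
servo_tool(travel=[[0, -0.02, 0], [0, -0.028, 0], [0, -0.028, 0], [0, -0.028, 0], [0, -0.028, 0]], delta_rot=[[0, 0, 0], [0, -4, 0], [0, -10, 0], [0, -17, 0], [0, -24, 0]], fingers=[0.01, 0.01, 0.01, 0.01, 0.01])

```text
t: 13.6
ee_pos: [0.4629, -0.0557, 0.1771]
orientation: [0.123, 0.696, -0.696, -0.123]
contact_force: [0.1, 0.7, -1.7]
grip_width: 0.0216
```

```bash
python3 - <<'E'
from h import *
plan([.484,-.061,.175],-18.5);print(ctrl.observe()['joints'])
s=ann("side",190,120,130,110,6,"pics/s15.png")
E
```

```text
t 13.6 tcp [ 0.4629 -0.0557  0.1771] yaw -109.98909839581758 F [ 0.0526  0.7099 -1.7449] w 0.021591589634550993
  travel [-0.0216  0.0021 -0.0023] rot [ -0.0184 -91.4891  -0.0281]
[ 0.4822  0.3055 -0.5384  2.0083  0.2018  0.8785 -2.0851]
```

View pics/s15.png

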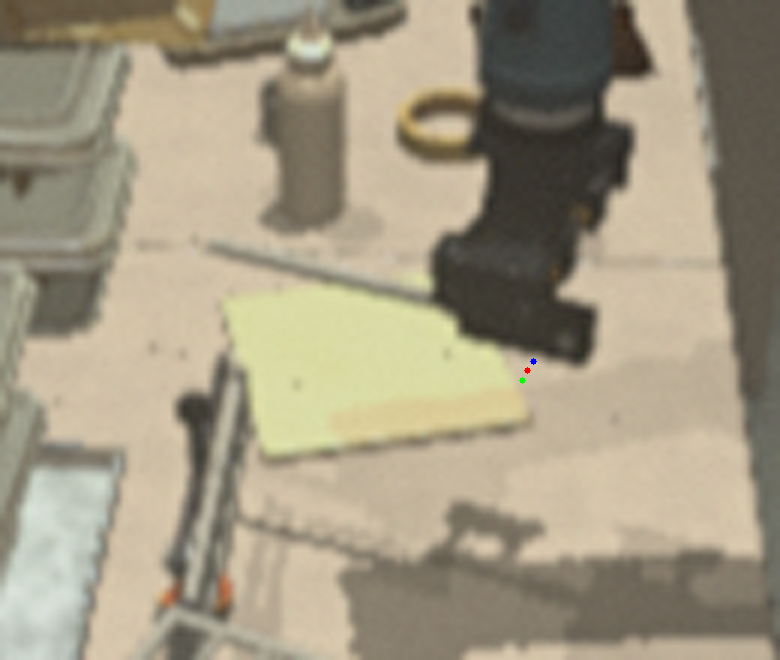

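Call:
servo_tool(travel=[[-0.002, 0, 0], [-0.005, 0, 0], [-0.008, 0, -0.001], [-0.01, 0, -0.001], [-0.012, 0, -0.002]], delta_rot=[[0, -7, 0], [0, -14, 0], [0, -21, 0], [0, -28, 0], [0, -35, 0]], fingers=[0.01, 0.01, 0.01, 0.01, 0.01])

```text
t: 14.07
ee_pos: [0.4748, -0.0582, 0.1767]
orientation: [-0.091, 0.701, -0.701, 0.091]
contact_force: [-0.5, -0.1, -1.8]
grip_width: 0.0215
```

Call:
servo_tool(travel=[[0, 0, 0], [0, 0, 0], [0, 0, 0], [0, 0, 0], [0, 0, 0]], delta_rot=[[0, -7, 0], [0, -14, 0], [0, -21, 0], [0, -28, 0], [0, -35, 0]], fingers=[0.01, 0.01, 0.01, 0.01, 0.01])

```text
t: 14.48
ee_pos: [0.4747, -0.0581, 0.1767]
orientation: [-0.298, 0.641, -0.641, 0.298]
contact_force: [0.3, -0.2, -1.6]
grip_width: 0.0213
```

```bash
python3 - <<'E'
from h import *
plan([.484,-.061,.175],-18.5);print(ctrl.observe()['joints'])
E
```

```text
t 14.4833 tcp [ 0.4747 -0.0581  0.1767] yaw -40.15983994493978 F [ 0.3437 -0.2169 -1.5534] w 0.021336035427212467
  travel [-0.0038  0.0017  0.009 ] rot [  0.0199 -21.6598  -0.0051]
[ 0.6725  0.3817 -0.7807  1.9704  0.3351  0.9214 -0.9795]
```

Call:
servo_tool(travel=[[-0.001, 0, 0.003], [-0.002, 0, 0.006], [-0.004, 0, 0.009], [-0.004, 0.01, 0.009], [-0.004, 0.03, 0.009]], delta_rot=[[0, -7, 0], [0, -14, 0], [0, -21.7, 0], [0, -21.7, 0], [0, -21.7, 0]], fingers=[0.01, 0.01, 0.01, 0.01, 0.01])

```text
t: 14.9
ee_pos: [0.4859, -0.061, 0.1475]
orientation: [0.41, -0.575, 0.576, -0.412]
contact_force: [0.9, 0.5, -2.0]
grip_width: 0.0212
```

```bash
python3 - <<'E'
from h import *
plan([.484,-.061,.175],-18.5);print(ctrl.observe()['joints'])
s=ann("side",190,120,130,150,4.5,"pics/s16.png",[[.579,.223,.082]])
s=ann("top",150,120,130,110,6,"pics/t16.png",[[.579,.223,.082],[.484,-.061,.18]])
E
```

```text
t 14.9 tcp [ 0.4859 -0.061   0.1475] yaw -18.952904177184802 F [ 0.9114  0.5156 -1.9978] w 0.021243532970801653
  travel [ 0.0006 -0.0275 -0.0017] rot [-0.1978 -0.4528 -0.0682]
[ 0.6964  0.466  -0.8266  1.9705  0.4404  0.8883 -0.6923]
```

View pics/s16.png

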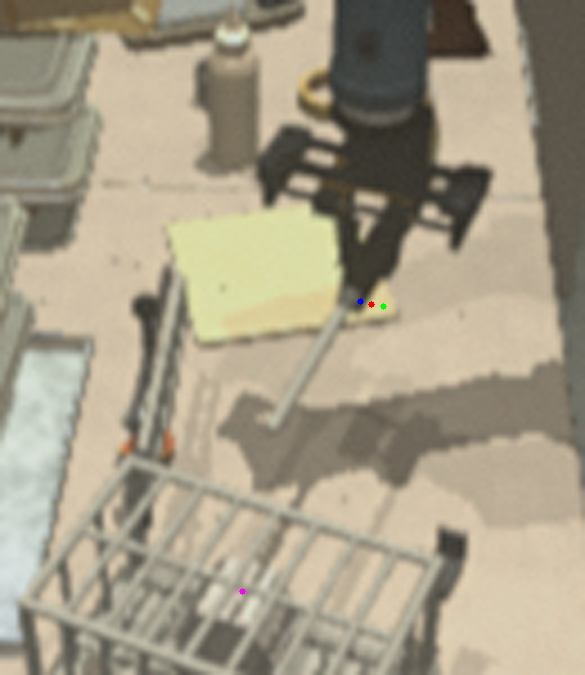

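View pics/t16.png

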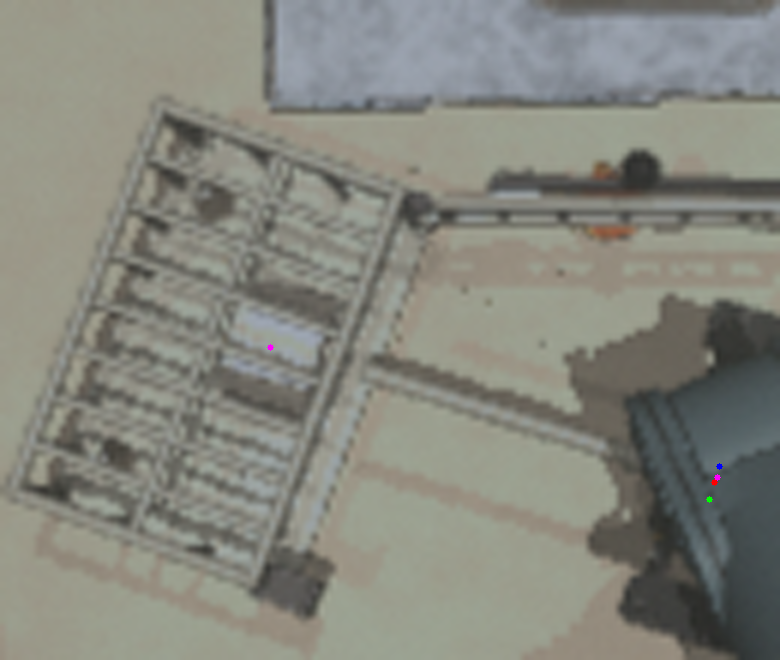

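```bash
python3 - <<'E'
from h import *
s=lambda x,y:(190+(x+.5)/4.5-.5,120+(y+.5)/4.5-.5)
t=lambda x,y:(150+(x+.5)/6-.5,120+(y+.5)/6-.5)
print("tip",tri(s(276,424),t(370,367)))
print("tip at z .1885",onz("side",*s(276,424),.1885),onz("top",*t(370,367),.1885))
a=onz("top",*t(605,447),.1885);b=onz("top",*t(370,367),.1885);print(a,b,np.degrees(np.arctan2(*(b-a)[[1,0]])))
print("base side",onz("side",*s(346,305),.1885))
E
```

```text
tip (array([0.5557, 0.1462, 0.1868]), [np.float64(0.0006141976603754359), np.float64(0.0006141976603758676)])
tip at z .1885 [0.5563 0.1479 0.1885] [0.555  0.146  0.1885]
[0.5033 0.0061 0.1885] [0.555  0.146  0.1885] 69.71466156137255
base side [ 0.5051 -0.0009  0.1885]
```

Call:
servo_tool(travel=[[0, 0.03, 0], [0, 0.065, 0], [0, 0.1, 0], [0, 0.13, 0], [0, 0.1395, -0.001]], delta_rot=[[0, 0, 0], [0, 0, 0], [0, 0, 0], [0, 0, 0], [0, 0, 0]], fingers=[0.01, 0.01, 0.01, 0.01, 0.01])

```text
t: 15.42
ee_pos: [0.4807, -0.0606, 0.0043]
orientation: [-0.413, 0.576, -0.574, 0.41]
contact_force: [0.0, -1.2, -1.7]
grip_width: 0.0214
```

```bash
python3 - <<'E'
from h import *
plan([.524,.058,.008],-18.5);print(ctrl.observe()['joints'])
s=ann("side",190,140,130,140,4.5,"pics/s17.png",[[.579,.223,.082]])
s=ann("top",150,120,130,110,6,"pics/t17.png",[[.579,.223,.082]])
E
```

```text
t 15.4167 tcp [ 0.4807 -0.0606  0.0043] yaw -18.80757277414287 F [ 0.038  -1.1769 -1.7128] w 0.02138986340619177
  travel [-0.1262 -0.0039  0.0028] rot [ 0.3092 -0.3074  0.0811]
[ 0.5322  0.6878 -0.6303  2.0486  0.6877  0.6299 -0.8977]
```

View pics/s17.png

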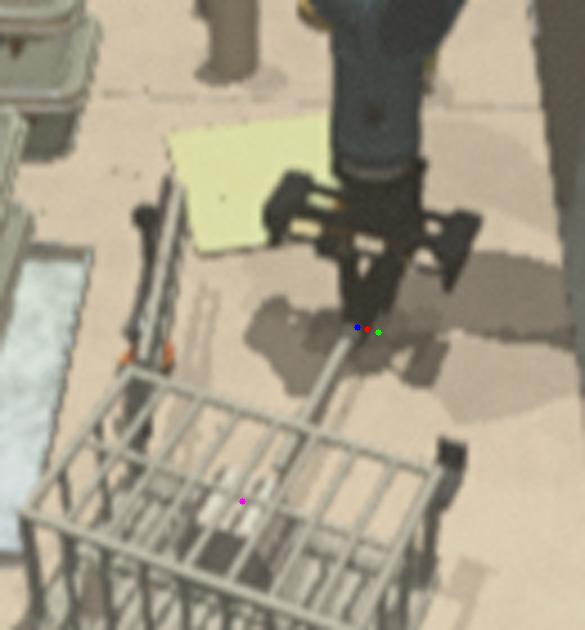

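View pics/t17.png

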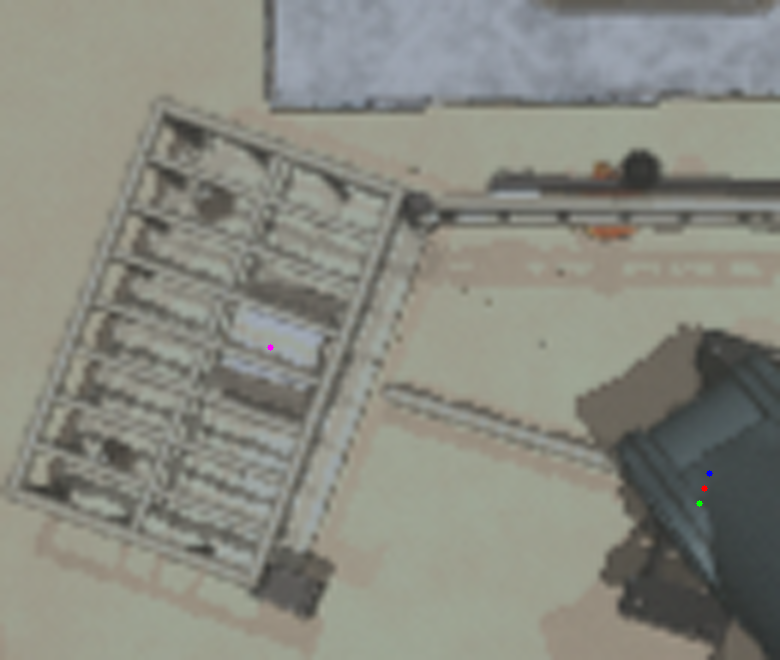

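```bash
python3 - <<'E'
from h import *
t=lambda x,y:(150+(x+.5)/6-.5,120+(y+.5)/6-.5)
s=lambda x,y:(190+(x+.5)/4.5-.5,140+(y+.5)/4.5-.5)
b=onz("top",*t(388,390),.044);a=onz("top",*t(608,462),.044);print(b,a,np.degrees(np.arctan2(*(b-a)[[1,0]])))
x=np.array([.317,.948]);n=np.array([-.948,.317]);m=np.array([.579,.223])
for p in(b,a):print((p[:2]-m)@x,(p[:2]-m)@n)
print(onz("side",*s(275,482),.044), onz("side",*s(348,340),.044))
E
```

```text
[0.5519 0.1506 0.044 ] [0.5    0.0049 0.044 ] 70.397800513071
-0.07722652126554513 0.0027524315070923417
-0.23183588413722206 0.0057558333731789575
[0.556  0.1691 0.044 ] [ 0.4992 -0.0025  0.044 ]
```

Call:
servo_tool(travel=[[-0.01, -0.003, 0.001], [-0.025, -0.004, 0.001], [-0.04, -0.004, 0.002], [-0.055, -0.004, 0.002], [-0.07, -0.004, 0.003]], delta_rot=[[0, 0, 0], [0, 0, 0], [0, 0, 0], [0, 0, 0], [0, 0, 0]], fingers=[0.01, 0.01, 0.01, 0.01, 0.01])

```text
t: 15.93
ee_pos: [0.5109, 0.0064, 0.0143]
orientation: [0.411, -0.574, 0.575, -0.413]
contact_force: [0.2, -0.1, -0.6]
grip_width: 0.0217
```

```bash
python3 - <<'E'
from h import *
plan([.524,.058,.008],-18.5);print(ctrl.observe()['joints'])
s=ann("top",150,120,130,110,6,"pics/t18.png",[[.579,.223,.082]])
E
```

```text
t 15.9333 tcp [0.5109 0.0064 0.0143] yaw -18.705431305851437 F [ 0.1931 -0.1061 -0.5801] w 0.021715248735358548
  travel [-0.0531  0.0063 -0.0042] rot [-0.2212 -0.2052 -0.1024]
[ 0.4004  0.6976 -0.645   1.9897  0.6698  0.6715 -1.0022]
```

View pics/t18.png

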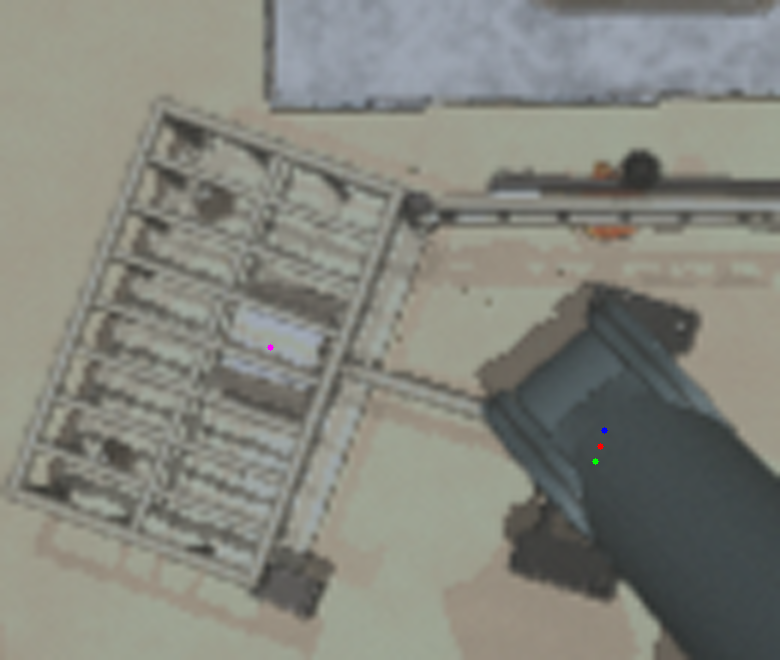

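Call:
servo_tool(travel=[[-0.012, 0.004, -0.001], [-0.024, 0.005, -0.002], [-0.036, 0.005, -0.003], [-0.048, 0.005, -0.004], [-0.05, 0.005, -0.004]], delta_rot=[[0, 0, 0], [0, 0, 0], [0, 0, 0], [0, 0, 0], [0, 0, 0]], fingers=[0.01, 0.01, 0.01, 0.01, 0.01])

```text
t: 16.4
ee_pos: [0.5219, 0.0568, 0.0076]
orientation: [-0.412, 0.574, -0.574, 0.414]
contact_force: [0.3, -0.1, -0.9]
grip_width: 0.0214
```

```bash
python3 - <<'E'
from h import *
plan([.524,.058,.008],-18.5);print(ctrl.observe()['joints'])
s=ann("side",190,200,110,90,7,"pics/s19.png")
s=ann("top",150,120,130,110,6,"pics/t19.png",[[.579,.223,.082]])
E
```

```text
t 16.4 tcp [0.5219 0.0568 0.0076] yaw -18.496612942399654 F [ 0.263  -0.0617 -0.8501] w 0.021432454662854757
  travel [-0.0018 -0.0004  0.0016] rot [-0.0754  0.0035 -0.166 ]
[ 0.2959  0.7261 -0.6376  1.9537  0.6741  0.6821 -1.0869]
```

View pics/s19.png

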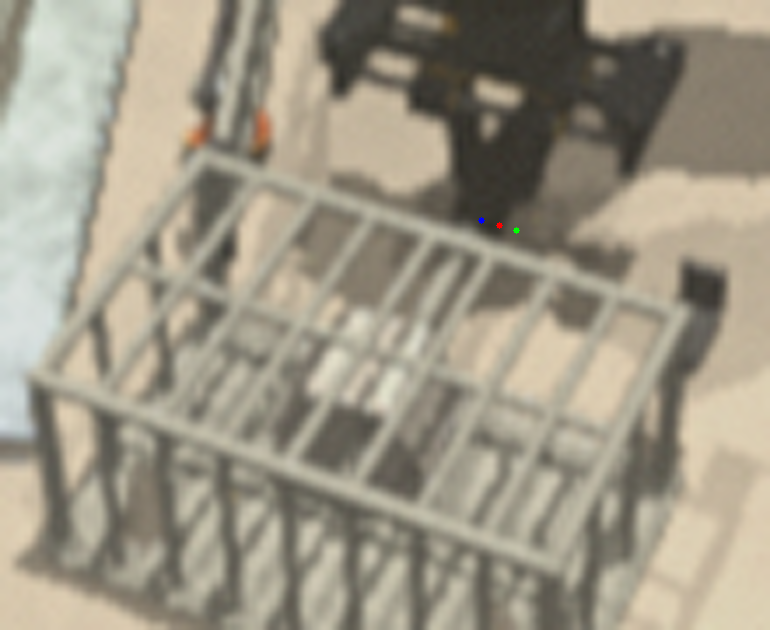

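View pics/t19.png

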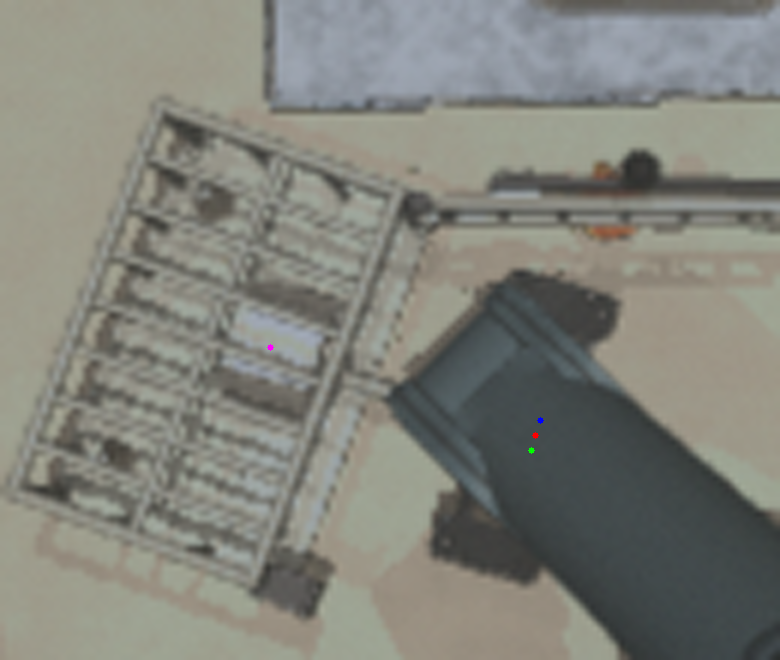

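```bash
python3 - <<'E'
from h import *
im=cv2.imread("pics/s19_raw.png");x0,y0,sc=220,225,14
im=cv2.resize(im[y0:y0+45,x0:x0+50],None,fx=sc,fy=sc,interpolation=cv2.INTER_CUBIC)
im=np.clip(255*(im/255.)**.6,0,255).astype(np.uint8)
s=ctrl.observe();t=s['ee_pos'];d=np.array([np.cos(np.radians(71.2)),np.sin(np.radians(71.2)),0])
for k in(.1,.15,.19,.219):
    q=proj("side",t+d*k+[0,0,.040]);cv2.circle(im,(int((q[0]-x0+.5)*sc),int((q[1]-y0+.5)*sc)),4,(0,0,255),1)
    q=proj("top",t+d*k+[0,0,.040]);
cv2.imwrite("pics/z.png",im)
E
```

```text
(no output)
```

View pics/z.png

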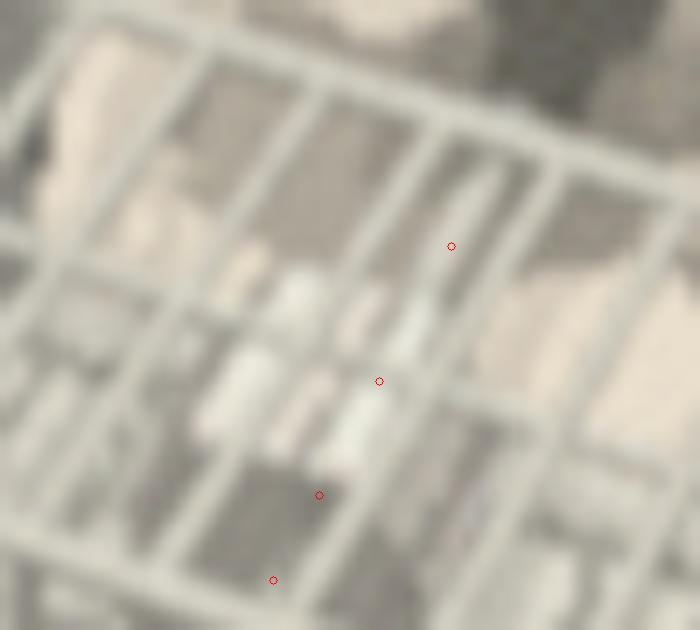

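Call:
servo_tool(travel=[[-0.006, 0, 0], [-0.012, 0, 0], [-0.014, -0.008, 0], [-0.014, -0.015, 0], [-0.014, -0.02, 0]], delta_rot=[[0, 0, 0], [0, 0, 0], [0, 0, 0], [0, 0, 0], [0, 0, 0]], fingers=[0.01, 0.01, 0.01, 0.01, 0.01])

```text
t: 16.92
ee_pos: [0.5257, 0.0668, 0.0276]
orientation: [0.412, -0.574, 0.575, -0.413]
contact_force: [0.1, -0.0, -1.8]
grip_width: 0.0218
```

Call:
servo_tool(travel=[[0, -0.004, 0], [0, -0.009, 0], [0, -0.014, 0], [0, -0.019, 0], [0, -0.024, 0]], delta_rot=[[0, 0, 0], [0, 0, 0], [0, 0, 0], [0, 0, 0], [0, 0, 0]], fingers=[0.01, 0.01, 0.01, 0.01, 0.01])

```text
t: 17.33
ee_pos: [0.5251, 0.0664, 0.0509]
orientation: [0.412, -0.574, 0.574, -0.412]
contact_force: [-0.9, -0.4, -2.0]
grip_width: 0.0218
```

```bash
python3 - <<'E'
from h import *
plan([.524,.058,.05],-18.5);print(ctrl.observe()['joints'])
s=ann("side",190,200,110,90,7,"pics/s20.png")
s=ann("top",150,120,130,110,6,"pics/t20.png",[[.579,.223,.082]])
E
```

```text
t 17.3333 tcp [0.5251 0.0664 0.0509] yaw -18.65521918349114 F [-0.9112 -0.3888 -1.9923] w 0.021750950657874683
  travel [0.0083 0.0009 0.0016] rot [ 0.0095 -0.1552  0.014 ]
[ 0.3171  0.6661 -0.6934  1.9285  0.6059  0.7666 -1.0501]
```

View pics/s20.png

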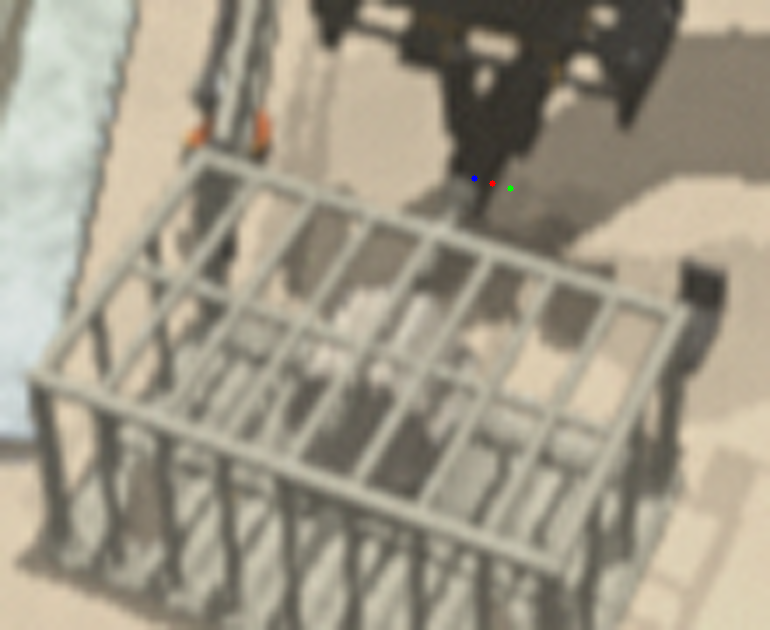

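View pics/t20.png

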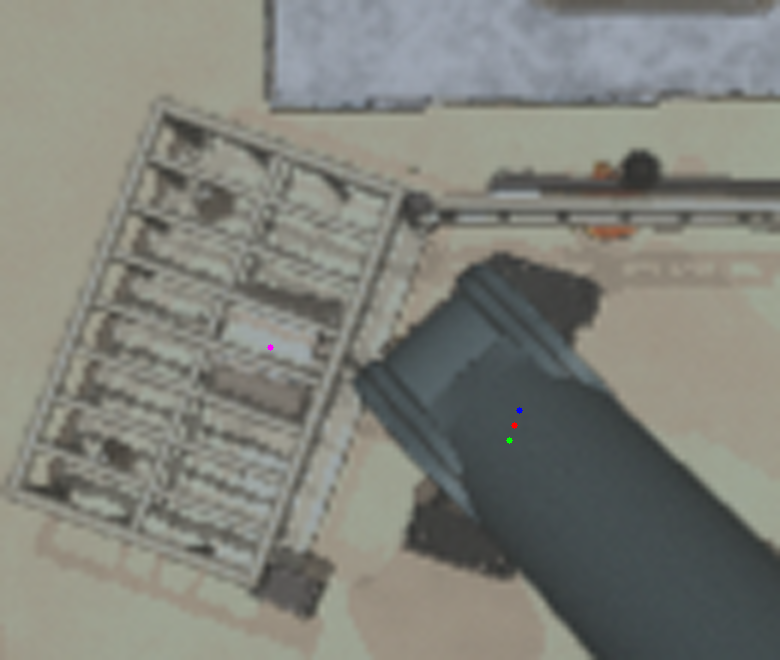

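Call:
servo_tool(travel=[[0.005, 0, 0], [0.015, 0, 0], [0.029, 0, 0], [0.045, 0, 0], [0.062, 0, 0]], delta_rot=[[0, 0, 0], [0, 0, 0], [0, 0, 0], [0, 0, 0], [0, 0, 0]], fingers=[0.01, 0.01, 0.01, 0.01, 0.01])

```text
t: 17.85
ee_pos: [0.5045, 0.0065, 0.0501]
orientation: [-0.413, 0.574, -0.574, 0.412]
contact_force: [1.2, 0.7, -2.7]
grip_width: 0.0215
```

```bash
python3 - <<'E'
from h import *
plan([.46,-.13,.052],-18.5);print(ctrl.observe()['joints'])
s=ann("side",190,190,110,90,7,"pics/s21.png")
E
```

```text
t 17.85 tcp [0.5045 0.0065 0.0501] yaw -18.640358234843774 F [ 1.2366  0.7168 -2.671 ] w 0.021454590809146745
  travel [ 0.1436 -0.0018  0.0015] rot [ 0.0483 -0.1403  0.0381]
[ 0.4407  0.6359 -0.6967  1.9903  0.6061  0.7332 -0.9531]
```

View pics/s21.png

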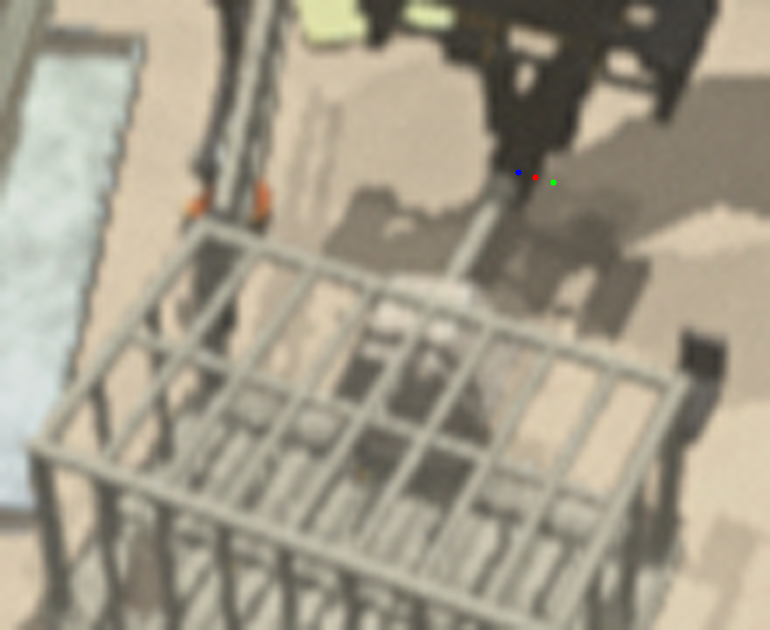

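Call:
servo_tool(travel=[[0.008, 0, 0], [0.022, 0, 0], [0.038, 0, 0], [0.055, 0, 0], [0.07, 0, 0]], delta_rot=[[0, 0, 0], [0, 0, 0], [0, 0, 0], [0, 0, 0], [0, 0, 0]], fingers=[0.01, 0.01, 0.01, 0.01, 0.01])

```text
t: 18.32
ee_pos: [0.4824, -0.0595, 0.0503]
orientation: [-0.413, 0.574, -0.574, 0.412]
contact_force: [0.1, -0.6, -1.2]
grip_width: 0.0216
```

Call:
servo_tool(travel=[[0.014, 0, 0], [0.03, 0, 0], [0.046, 0, 0], [0.058, 0, 0], [0.065, 0, 0]], delta_rot=[[0, 0, 0], [0, 0, 0], [0, 0, 0], [0, 0, 0], [0, 0, 0]], fingers=[0.01, 0.01, 0.01, 0.01, 0.01])

```text
t: 18.73
ee_pos: [0.4615, -0.1218, 0.0503]
orientation: [0.412, -0.575, 0.575, -0.412]
contact_force: [1.2, 0.0, -1.5]
grip_width: 0.0212
```

```bash
python3 - <<'E'
from h import *
plan([.46,-.13,.052],-18.5);print(ctrl.observe()['joints'])
s=ann("side",190,140,120,110,6,"pics/s22.png")
s=ann("top",150,120,150,110,5,"pics/t22.png")
E
```

```text
t 18.7333 tcp [ 0.4615 -0.1218  0.0503] yaw -18.73592940837445 F [ 1.2058  0.0146 -1.5473] w 0.021213580188660482
  travel [ 0.0083 -0.0017  0.0013] rot [ 0.0274 -0.2359  0.0417]
[ 0.7217  0.5995 -0.6995  2.0578  0.6034  0.696  -0.6991]
```

View pics/s22.png

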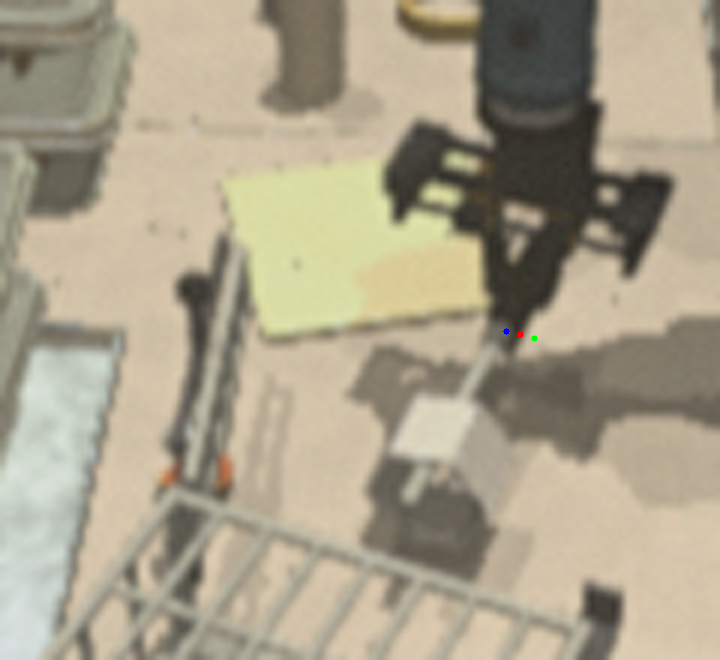

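View pics/t22.png

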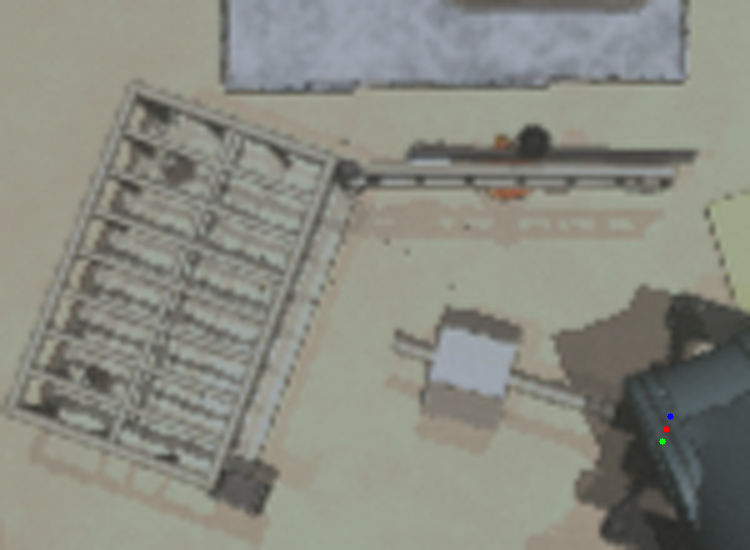

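```bash
python3 - <<'E'
from h import *
t=lambda x,y:(150+(x+.5)/5-.5,120+(y+.5)/5-.5)
s=lambda x,y:(190+(x+.5)/6-.5,140+(y+.5)/6-.5)
T=[onz("top",*t(*a),.1) for a in[(441,325),(520,349),(506,397),(428,376)]];S=[onz("side",*s(*a),.1) for a in[(420,396),(478,402),(455,461),(391,447)]]
for Q in(T,S):
  print(np.mean(Q,0),[(np.linalg.norm(Q[(i+1)%4]-Q[i]).round(4),np.degrees(np.arctan2(*(Q[(i+1)%4]-Q[i])[[1,0]])).round(1)) for i in range(4)])
tcp=ctrl.observe()['ee_pos'];d=np.array([.3223,.9466]);
for Q in(T,S):
  v=(np.mean(Q,0)-tcp)[:2];print(v@d,v@[-d[1],d[0]])
E
```

```text
[0.5163 0.0295 0.1   ] [(np.float64(0.0636), np.float64(-108.4)), (np.float64(0.0385), np.float64(162.3)), (np.float64(0.0621), np.float64(73.5)), (np.float64(0.0406), np.float64(-15.6))]
[0.5183 0.0324 0.1   ] [(np.float64(0.0382), np.float64(173.9)), (np.float64(0.0584), np.float64(76.2)), (np.float64(0.0423), np.float64(-15.0)), (np.float64(0.0525), np.float64(-108.8))]
0.16032566104584234 -0.0030008365166435923
0.16373789672576178 -0.004032414239442346
```

Call:
servo_tool(travel=[[0, -0.01, 0], [0, -0.033, 0], [0, -0.063, 0], [0, -0.092, 0], [0, -0.115, 0]], delta_rot=[[0, 0, 0], [0, 0, 0], [0, 0, 0], [0, 0, 0], [0, 0, 0]], fingers=[0.01, 0.01, 0.01, 0.01, 0.01])

```text
t: 19.25
ee_pos: [0.4632, -0.1182, 0.1682]
orientation: [0.413, -0.573, 0.574, -0.414]
contact_force: [1.4, 0.3, -1.7]
grip_width: 0.0211
```

Call:
servo_tool(travel=[[0, -0.01, 0], [0, -0.01, 0], [0, -0.01, 0], [0, -0.01, 0], [0, -0.01, 0]], delta_rot=[[0, 1.5, 0], [0, 5, 0], [0, 10, 0], [0, 15, 0], [0, 20, 0]], fingers=[0.01, 0.01, 0.01, 0.01, 0.01])

```text
t: 19.67
ee_pos: [0.4621, -0.119, 0.1753]
orientation: [-0.305, 0.638, -0.638, 0.305]
contact_force: [-0.3, 0.7, -2.1]
grip_width: 0.0215
```

```bash
python3 - <<'E'
from h import *
plan([.4818,-.1571,.17],-145);print(ctrl.observe()['joints'])
E
```

```text
t 19.6667 tcp [ 0.4621 -0.119   0.1753] yaw -38.881104227651356 F [-0.2694  0.6529 -2.1038] w 0.021504940421432122
  travel [0.0172 0.0053 0.0392] rot [  0.0265 106.1189   0.0269]
[ 0.8055  0.383  -0.7837  1.974   0.3379  0.9184 -0.8296]
```

Call:
servo_tool(travel=[[0, 0, 0], [0, 0, 0], [0, 0, 0], [0, 0, 0], [0, 0, 0]], delta_rot=[[0, 5, 0], [0, 10.5, 0], [0, 16, 0], [0, 21.5, 0], [0, 27, 0]], fingers=[0.01, 0.01, 0.01, 0.01, 0.01])

```text
t: 20.08
ee_pos: [0.462, -0.1189, 0.1752]
orientation: [-0.148, 0.692, -0.691, 0.147]
contact_force: [0.3, -0.4, -1.7]
grip_width: 0.0214
```

Call:
servo_tool(travel=[[0, 0, 0], [0, 0, 0], [0, 0, 0], [0, 0, 0], [0, 0, 0]], delta_rot=[[0, 5, 0], [0, 10.5, 0], [0, 16, 0], [0, 21.5, 0], [0, 27, 0]], fingers=[0.01, 0.01, 0.01, 0.01, 0.01])

```text
t: 20.5
ee_pos: [0.462, -0.1188, 0.1751]
orientation: [0.018, 0.707, -0.707, -0.018]
contact_force: [-0.6, 0.2, -2.1]
grip_width: 0.0214
```

Call:
servo_tool(travel=[[0, 0, 0], [0, 0, 0], [0, 0, 0], [0, 0, 0], [0, 0, 0]], delta_rot=[[0, 5, 0], [0, 10.5, 0], [0, 16, 0], [0, 21.5, 0], [0, 27, 0]], fingers=[0.01, 0.01, 0.01, 0.01, 0.01])

```text
t: 20.92
ee_pos: [0.462, -0.1188, 0.1751]
orientation: [0.182, 0.683, -0.683, -0.183]
contact_force: [0.2, 1.0, -2.4]
grip_width: 0.0218
```

```bash
python3 - <<'E'
from h import *
plan([.4818,-.1571,.12],-145);print(ctrl.observe()['joints'])
E
```

```text
t 20.9167 tcp [ 0.462  -0.1188  0.1751] yaw -119.89454503676274 F [ 0.1766  1.0464 -2.4163] w 0.021763278481876272
  travel [-0.0363  0.0551  0.0234] rot [ 0.004  25.1055  0.0665]
[ 0.5719  0.321  -0.4913  1.9858  0.1933  0.8807 -2.1146]
```

Call:
servo_tool(travel=[[-0.006, 0, 0.004], [-0.014, 0, 0.009], [-0.023, 0.005, 0.014], [-0.031, 0.012, 0.02], [-0.036, 0.02, 0.023]], delta_rot=[[0, 5, 0], [0, 11, 0], [0, 17, 0], [0, 22, 0], [0, 25, 0]], fingers=[0.01, 0.01, 0.01, 0.01, 0.01])

```text
t: 21.33
ee_pos: [0.4827, -0.1577, 0.1551]
orientation: [0.326, 0.627, -0.627, -0.326]
contact_force: [0.2, -0.4, -1.7]
grip_width: 0.0216
```

```bash
python3 - <<'E'
from h import *
plan([.4818,-.1571,.07],-145);print(ctrl.observe()['joints'])
s=ann("side",190,100,120,110,6,"pics/s23.png",[[.5747,-.2898,.009]])
s=ann("top",220,120,120,110,6,"pics/t23.png",[[.5747,-.2898,.009]])
E
```

```text
t 21.3333 tcp [ 0.4827 -0.1577  0.1551] yaw -144.9394691313821 F [ 0.1737 -0.4292 -1.7031] w 0.021623105650824228
  travel [0.001  0.0851 0.0004] rot [ 0.0163  0.0605 -0.0052]
[ 0.5318  0.3848 -0.3742  1.9362  0.183   0.8529 -2.468 ]
```

View pics/s23.png

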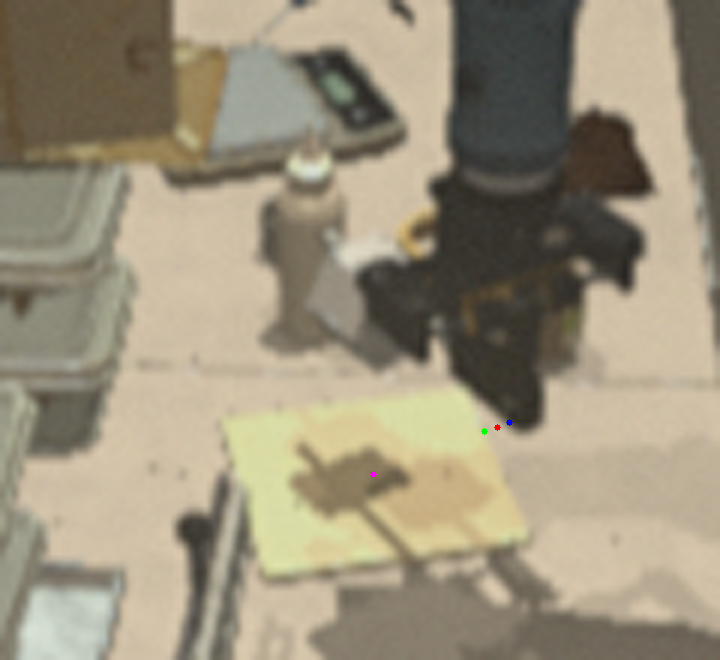

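View pics/t23.png

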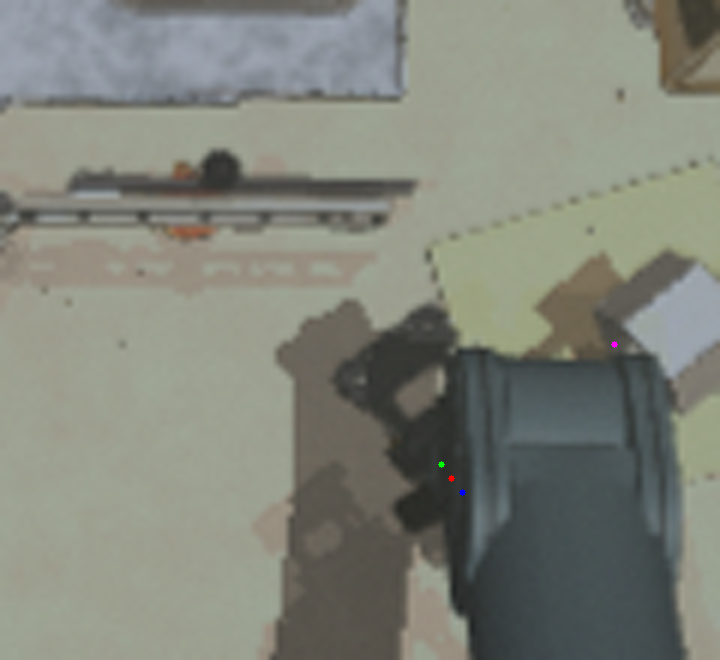

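```bash
python3 - <<'E'
from h import *
im=cv2.imread("pics/t23_raw.png");crop(im,300,140,60,60,10,"pics/z.png")
s=cv2.imread("pics/s23_raw.png");crop(s,230,120,60,60,10,"pics/z2.png")
E
```

```text
(no output)
```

View pics/z.png

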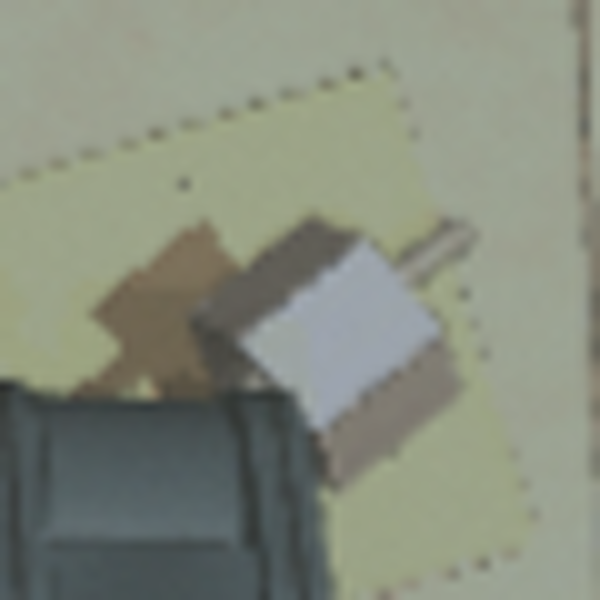

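View pics/z2.png

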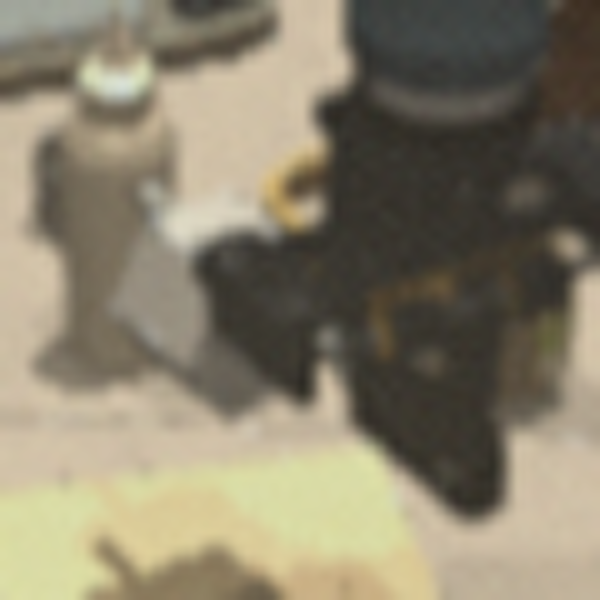

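```bash
python3 - <<'E'
from h import *
g=lambda x,y:(300+(x+.5)/10-.5,140+(y+.5)/10-.5)
Q=[onz("top",*g(*a),.205) for a in[(240,342),(365,238),(440,328),(318,432)]]
print(np.mean(Q,0),[(np.linalg.norm(Q[(i+1)%4]-Q[i]).round(4),np.degrees(np.arctan2(*(Q[(i+1)%4]-Q[i])[[1,0]])).round(1)) for i in range(4)])
tip=onz("top",*g(468,230),.195);print(tip)
E
```

```text
[ 0.57   -0.2928  0.205 ] [(np.float64(0.0586), np.float64(-51.9)), (np.float64(0.0417), np.float64(-142.3)), (np.float64(0.0577), np.float64(128.7)), (np.float64(0.0423), np.float64(39.0))]
[ 0.6079 -0.3425  0.195 ]
```

Call:
servo_tool(travel=[[0, 0.015, 0], [0, 0.037, 0], [0, 0.062, 0], [0, 0.082, 0], [0, 0.095, 0]], delta_rot=[[0, 0, 0], [0, 0, 0], [0, 0, 0], [0, 0, 0], [0, 0, 0]], fingers=[0.01, 0.01, 0.01, 0.01, 0.01])

```text
t: 21.85
ee_pos: [0.4811, -0.1561, 0.0589]
orientation: [0.323, 0.629, -0.629, -0.325]
contact_force: [-0.1, -0.3, -2.0]
grip_width: 0.0212
```

Call:
servo_tool(travel=[[0, 0.004, 0], [0, 0.007, 0], [0, 0.009, 0], [0, 0.011, 0], [0, 0.013, 0]], delta_rot=[[0, 0, 0], [0, 0, 0], [0, 0, 0], [0, 0, 0], [0, 0, 0]], fingers=[0.01, 0.01, 0.01, 0.01, 0.01])

```text
t: 22.27
ee_pos: [0.483, -0.1579, 0.0482]
orientation: [0.325, 0.628, -0.628, -0.324]
contact_force: [-0.2, -0.4, -2.9]
grip_width: 0.0215
```

```bash
python3 - <<'E'
from h import *
plan([.4818,-.1571,.03],-145);print(ctrl.observe()['joints'])
s=ann("side",220,110,90,90,7,"pics/s24.png",[[.5747,-.2898,.009]])
s=ann("top",280,120,90,90,7,"pics/t24.png",[[.5747,-.2898,.009]])
E
```

```text
t 22.2667 tcp [ 0.483  -0.1579  0.0482] yaw -144.62735399752785 F [-0.214  -0.3899 -2.8566] w 0.021471963839583958
  travel [0.0013 0.0182 0.0005] rot [ 0.0617  0.3726 -0.0728]
[ 0.4779  0.5544 -0.3152  2.0008  0.2824  0.6261 -2.5474]
```

View pics/s24.png

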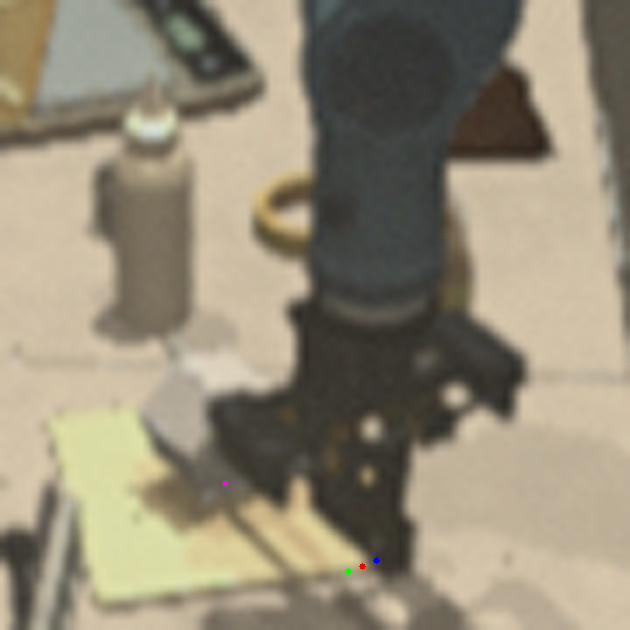

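View pics/t24.png

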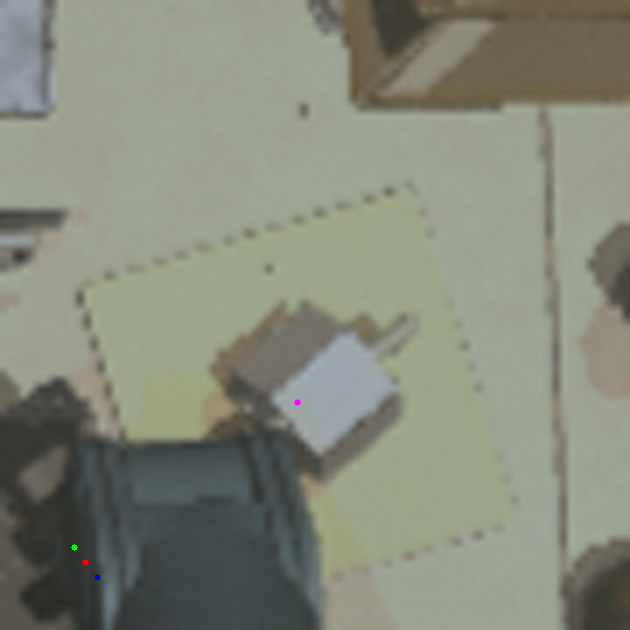

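Call:
servo_tool(travel=[[0, 0.002, 0], [0, 0.004, 0], [0, 0.006, 0], [0, 0.008, 0], [0, 0.01, 0]], delta_rot=[[0, 0, 0], [0, 0, 0], [0, 0, 0], [0, 0, 0], [0, 0, 0]], fingers=[0.01, 0.01, 0.01, 0.01, 0.01])

```text
t: 22.78
ee_pos: [0.4823, -0.1578, 0.0373]
orientation: [0.325, 0.628, -0.628, -0.324]
contact_force: [0.9, 0.8, -0.9]
grip_width: 0.0211
```

Call:
servo_tool(travel=[[0, 0.0015, 0], [0, 0.003, 0], [0, 0.0045, 0], [0, 0.006, 0], [0, 0.0075, 0]], delta_rot=[[0, 0, 0], [0, 0, 0], [0, 0, 0], [0, 0, 0], [0, 0, 0]], fingers=[0.01, 0.01, 0.01, 0.01, 0.01])

```text
t: 23.2
ee_pos: [0.4823, -0.1579, 0.0299]
orientation: [-0.325, -0.628, 0.628, 0.325]
contact_force: [-0.6, 1.0, -1.0]
grip_width: 0.0217
```

Call:
servo_tool(travel=[[0, 0.002, 0], [0, 0.004, 0], [0, 0.006, 0], [0, 0.008, 0], [0, 0.01, 0]], delta_rot=[[0, 0, 0], [0, 0, 0], [0, 0, 0], [0, 0, 0], [0, 0, 0]], fingers=[0.01, 0.01, 0.01, 0.01, 0.01])

```text
t: 23.62
ee_pos: [0.4822, -0.1578, 0.0198]
orientation: [-0.325, -0.628, 0.628, 0.325]
contact_force: [-0.7, -0.2, -2.0]
grip_width: 0.0218
```

```bash
python3 - <<'E'
from h import *
plan([.4818,-.1571,.0095],-145);print(ctrl.observe()['joints'])
s=ann("side",220,110,90,90,7,"pics/s25.png",[[.5747,-.2898,.009]])
s=ann("top",280,120,90,90,7,"pics/t25.png",[[.5747,-.2898,.009]])
E
```

```text
t 23.6167 tcp [ 0.4822 -0.1578  0.0198] yaw -144.6419564827281 F [-0.6944 -0.2202 -2.0278] w 0.021762264220650373
  travel [ 0.0008  0.0103 -0.0001] rot [-0.0036  0.358   0.0036]
[ 0.459   0.6045 -0.2919  2.0094  0.3081  0.5696 -2.5697]
```

View pics/s25.png

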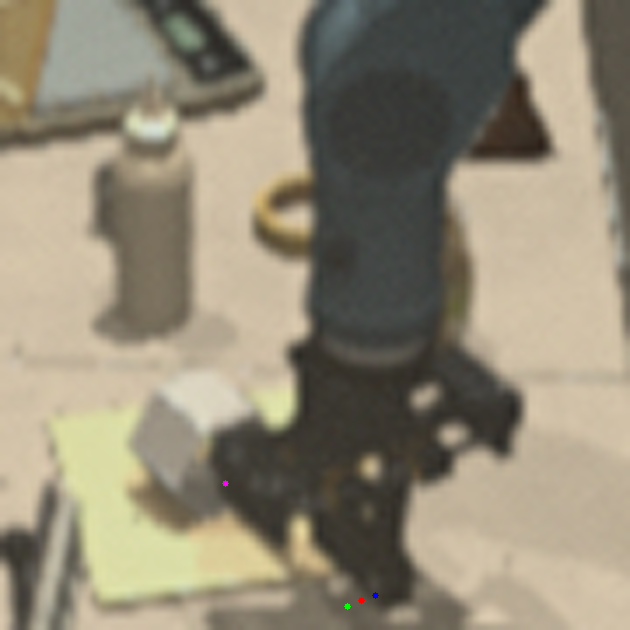

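View pics/t25.png

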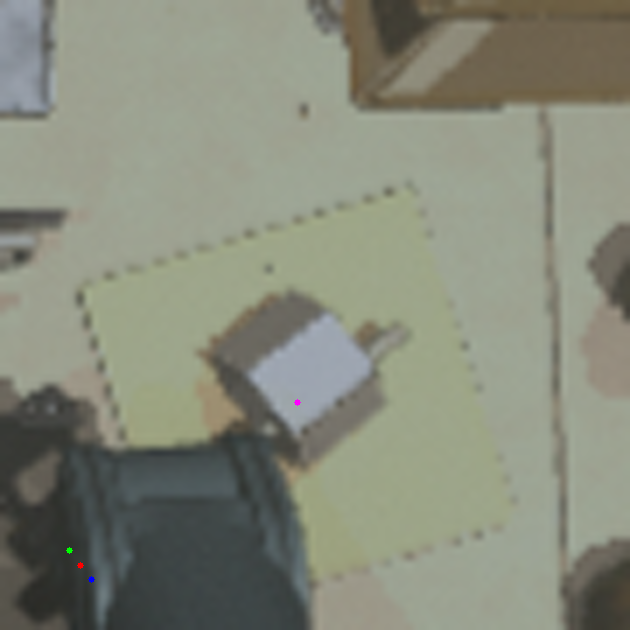

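```bash
python3 - <<'E'
from h import *
g=lambda x,y:(280+(x+.5)/7-.5,120+(y+.5)/7-.5)
for z in(.085,.095):
  Q=[onz("top",*g(*a),z) for a in[(250,373),(328,313),(377,367),(300,432)]]
  print(np.mean(Q,0),[(np.linalg.norm(Q[(i+1)%4]-Q[i]).round(4),np.degrees(np.arctan2(*(Q[(i+1)%4]-Q[i])[[1,0]])).round(1)) for i in range(4)])
h=lambda x,y:(220+(x+.5)/7-.5,110+(y+.5)/7-.5)
# near-side lower corner of flat (side)/(top): tri
print(tri(h(148,397),g(328,313)),tri(h(208,437),g(250,373)))
print(tri(h(175,362),g(407,332)))
E
```

```text
[ 0.5847 -0.2847  0.085 ] [(np.float64(0.0555), np.float64(-54.0)), (np.float64(0.0406), np.float64(-139.8)), (np.float64(0.0567), np.float64(128.5)), (np.float64(0.043), np.float64(38.4))]
[ 0.5837 -0.2827  0.095 ] [(np.float64(0.0551), np.float64(-54.0)), (np.float64(0.0403), np.float64(-139.8)), (np.float64(0.0563), np.float64(128.5)), (np.float64(0.0427), np.float64(38.4))]
(array([ 0.6225, -0.2966,  0.073 ]), [np.float64(0.0037317739668256333), np.float64(0.003731773966824762)]) (array([ 0.5847, -0.2507,  0.0758]), [np.float64(0.0008595796627845057), np.float64(0.0008595796627838385)])
(array([ 0.6091, -0.3412,  0.0714]), [np.float64(0.0020663672375619705), np.float64(0.0020663672375620164)])
```

Call:
servo_tool(travel=[[0, 0.002, 0], [0, 0.004, 0], [0, 0.006, 0], [0, 0.008, 0], [0, 0.01, 0]], delta_rot=[[0, 0, 0], [0, 0, 0], [0, 0, 0], [0, 0, 0], [0, 0, 0]], fingers=[0.01, 0.01, 0.01, 0.01, 0.01])

```text
t: 24.13
ee_pos: [0.4822, -0.1579, 0.0098]
orientation: [-0.325, -0.628, 0.628, 0.325]
contact_force: [-0.0, 0.1, -0.7]
grip_width: 0.0218
```

```bash
python3 - <<'E'
from h import *
plan([.4192,-.0670,.0095],-144.6);print(ctrl.observe()['joints'])
s=ann("side",220,110,90,90,7,"pics/s26.png",[[.5747,-.2898,.009]])
E
```

```text
t 24.1333 tcp [ 0.4822 -0.1579  0.0098] yaw -144.64834080607756 F [-0.0072  0.0936 -0.6656] w 0.021762158140093826
  travel [ 0.1105  0.0003 -0.0012] rot [-0.0038 -0.0483  0.0028]
[ 0.4519  0.6225 -0.283   2.0113  0.3171  0.5494 -2.5776]
```

View pics/s26.png

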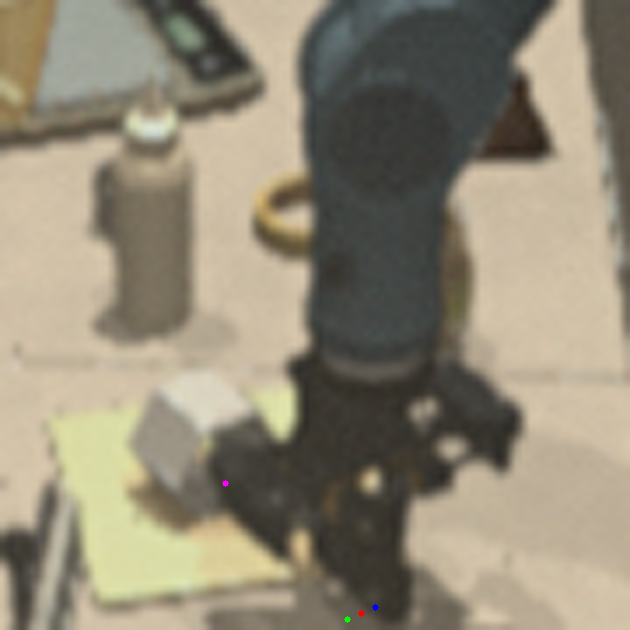

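Call:
servo_tool(travel=[[0.005, 0, 0], [0.015, 0, 0], [0.027, 0, 0], [0.04, 0, -0.001], [0.053, 0, -0.001]], delta_rot=[[0, 0, 0], [0, 0, 0], [0, 0, 0], [0, 0, 0], [0, 0, 0]], fingers=[0.01, 0.01, 0.01, 0.01, 0.01])

```text
t: 24.6
ee_pos: [0.4513, -0.1124, 0.0101]
orientation: [0.324, 0.628, -0.628, -0.324]
contact_force: [0.2, -0.0, -1.9]
grip_width: 0.0219
```

```bash
python3 - <<'E'
from h import *
plan([.4192,-.0670,.0095],-144.6);print(ctrl.observe()['joints'])
s=ann("top",280,120,90,90,7,"pics/t27.png",[[.5747,-.2898,.009]])
E
```

```text
t 24.6 tcp [ 0.4513 -0.1124  0.0101] yaw -144.60654775106963 F [ 0.1723 -0.0433 -1.8599] w 0.021852667711670035
  travel [ 0.0556  0.0006 -0.0001] rot [ 0.007  -0.0065  0.0256]
[ 0.37    0.5751 -0.272   2.116   0.3159  0.4883 -2.6648]
```

View pics/t27.png

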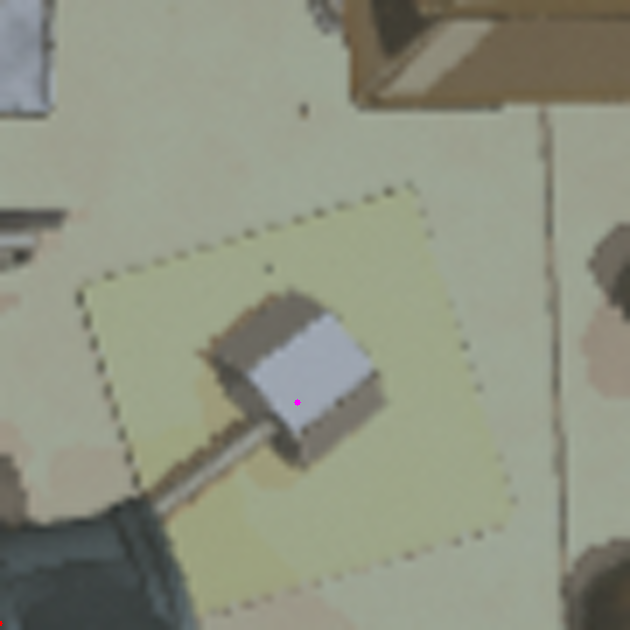

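Call:
servo_tool(travel=[[0.007, 0, 0.0015], [0.017, 0, 0.0035], [0.028, 0, 0.006], [0.039, 0, 0.008], [0.048, 0, 0.01]], delta_rot=[[0, -0.6, 0], [0, -1.4, 0], [0, -2.4, 0], [0, -3.2, 0], [0, -4, 0]], fingers=[0.01, 0.01, 0.01, 0.01, 0.01])

```text
t: 25.07
ee_pos: [0.4151, -0.0798, 0.01]
orientation: [-0.302, -0.639, 0.639, 0.302]
contact_force: [-0.9, 0.1, -2.2]
grip_width: 0.0215
```

```bash
python3 - <<'E'
from h import *
plan([.4192,-.0670,.0095],-140.6);print(ctrl.observe()['joints'])
s=ann("top",260,120,110,90,7,"pics/t28.png",[[.5747,-.2898,.009]])
E
```

```text
t 25.0667 tcp [ 0.4151 -0.0798  0.01  ] yaw -140.5505021699859 F [-0.8932  0.0585 -2.2163] w 0.021532618731027835
  travel [ 0.0073  0.0005 -0.0113] rot [-0.0201  0.0495  0.0262]
[ 0.3112  0.5321 -0.2711  2.2178  0.3323  0.4293 -2.6811]
```

View pics/t28.png

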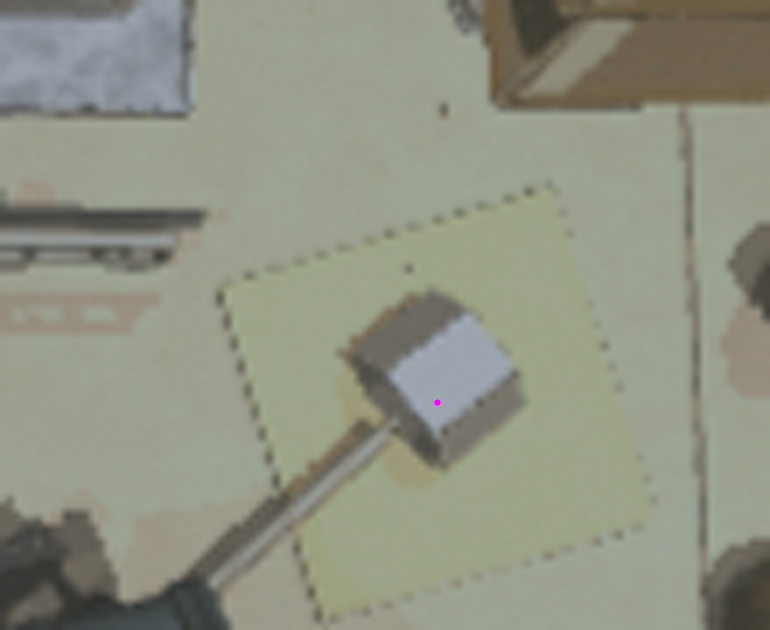

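Call:
servo_tool(travel=[[0.006, 0, -0.001], [0.012, 0, -0.003], [0.018, 0, -0.006], [0.024, 0, -0.009], [0.026, 0, -0.009]], delta_rot=[[0, -0.5, 0], [0, -1, 0], [0, -2, 0], [0, -3, 0], [0, -3, 0]], fingers=[0.01, 0.01, 0.01, 0.01, 0.01])

```text
t: 25.53
ee_pos: [0.4071, -0.0534, 0.01]
orientation: [0.285, 0.648, -0.647, -0.285]
contact_force: [0.2, 0.7, -1.4]
grip_width: 0.0215
```

```bash
python3 - <<'E'
from h import *
plan([.46,.02,.07],-120);print(ctrl.observe()['joints'])
s=ann("top",260,120,110,90,7,"pics/t29.png",[[.5747,-.2898,.009]])
E
```

```text
t 25.5333 tcp [ 0.4071 -0.0534  0.01  ] yaw -137.4764683911077 F [ 0.1605  0.6978 -1.4214] w 0.02148718284971002
  travel [ 0.0184 -0.0599 -0.0887] rot [  0.0413 -17.4765   0.0042]
[ 0.2483  0.5193 -0.2682  2.2475  0.3344  0.4104 -2.6937]
```

View pics/t29.png

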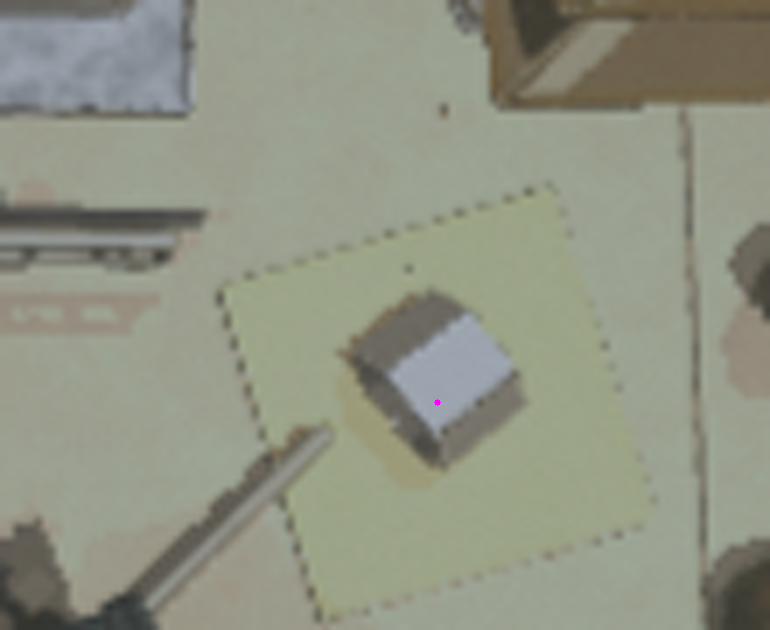

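```bash
python3 - <<'E'
from h import *
plan([.455,.03,.01],-128)
E
```

```text
t 25.5833 tcp [ 0.4067 -0.0537  0.01  ] yaw -137.5328522340682 F [-0.5355  0.0215 -1.5991] w 0.021734980295874937
  travel [ 0.0292  0.     -0.0921] rot [ 0.0157 -9.5328  0.0184]
```

Call:
servo_tool(travel=[[0.008, 0, -0.01], [0.015, 0, -0.03], [0.022, 0, -0.055], [0.027, 0, -0.08], [0.029, 0, -0.092]], delta_rot=[[0, 0, 0], [0, -1, 0], [0, -4, 0], [0, -7, 0], [0, -9.5, 0]], fingers=[0.01, 0.01, 0.01, 0.01, 0.01])

```text
t: 26.0
ee_pos: [0.4577, 0.0316, 0.0103]
orientation: [0.23, 0.67, -0.668, -0.229]
contact_force: [-0.4, -0.5, -0.5]
grip_width: 0.0214
```

```bash
python3 - <<'E'
from h import *
plan([.455,.03,-.02],-128);print(ctrl.observe()['joints'])
s=ann("top",180,120,170,110,4.5,"pics/t30.png")
s=ann("side",190,120,130,150,4.4,"pics/s30.png")
E
```

```text
t 26.0 tcp [0.4577 0.0316 0.0103] yaw -127.8398687579148 F [-0.3859 -0.5285 -0.4679] w 0.0214372895304946
  travel [0.0012 0.0303 0.003 ] rot [ 0.1652  0.16   -0.0592]
[ 0.0589  0.567  -0.2738  2.134   0.32    0.4757 -2.691 ]
```

View pics/t30.png

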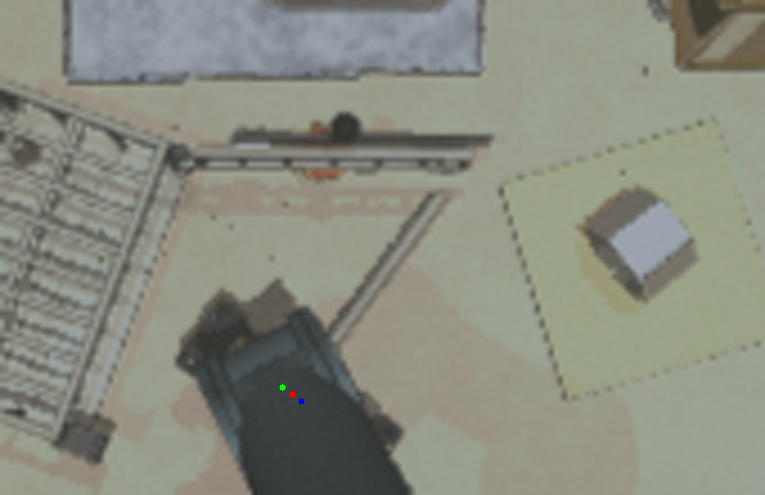

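View pics/s30.png

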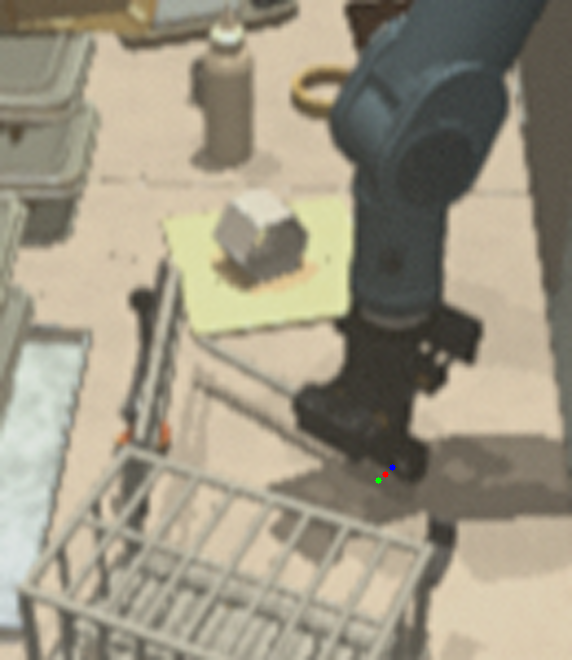

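Call:
servo_tool(travel=[[0, 0.005, 0.001], [0, 0.011, 0.001], [0, 0.017, 0.001], [0, 0.023, 0.001], [0, 0.026, 0.001]], delta_rot=[[0, -1, 0], [0, -2, 0], [0, -3, 0], [0, -3, 0], [0, -3, 0]], fingers=[0.01, 0.01, 0.01, 0.01, 0.01])

```text
t: 26.52
ee_pos: [0.4536, 0.0269, -0.0171]
orientation: [-0.213, -0.674, 0.674, 0.214]
contact_force: [0.4, -0.1, -1.0]
grip_width: 0.0214
```

Call:
servo_tool(travel=[[0, 0.001, 0], [0, 0.002, 0], [0, 0.003, 0], [0, 0.004, 0], [0, 0.005, 0]], delta_rot=[[0, 0, 0], [0, 0, 0], [0, 0, 0], [0, 0, 0], [0, 0, 0]], fingers=[0.01, 0.01, 0.01, 0.01, 0.01])

```text
t: 26.93
ee_pos: [0.4549, 0.0278, -0.0209]
orientation: [0.214, 0.674, -0.674, -0.213]
contact_force: [0.2, -0.4, -1.5]
grip_width: 0.0218
```

```bash
python3 - <<'E'
from h import *
plan([.455,.03,-.02],-128);print(ctrl.observe()['joints'])
E
```

```text
t 26.9333 tcp [ 0.4549  0.0278 -0.0209] yaw -125.14793125194285 F [ 0.1956 -0.4477 -1.4779] w 0.021774801561926196
  travel [ 0.0012 -0.0009 -0.0018] rot [ 0.0168  2.8521 -0.0195]
[ 0.0383  0.6294 -0.241   2.1426  0.3629  0.407  -2.6775]
```

Not quite touching; go down a touch more at a creep.

Call:
servo_tool(travel=[[0, 0.0007, 0], [0, 0.0014, 0], [0, 0.002, 0], [0, 0.0025, 0], [0, 0.003, 0]], delta_rot=[[0, 0, 0], [0, 0, 0], [0, 0, 0], [0, 0, 0], [0, 0, 0]], fingers=[0.01, 0.01, 0.01, 0.01, 0.01])

```text
t: 27.35
ee_pos: [0.4549, 0.0277, -0.0212]
orientation: [-0.214, -0.674, 0.675, 0.213]
contact_force: [-14.2, -1.0, 58.5]
grip_width: 0.0215
```

Call:
servo_tool(travel=[[0, -0.002, 0], [0, -0.0026, 0], [0, -0.0026, 0], [0, -0.0026, 0], [0, -0.0026, 0]], delta_rot=[[0, 0, 0], [0, 0, 0], [0, 0, 0], [0, 0, 0], [0, 0, 0]], fingers=[0.01, 0.01, 0.01, 0.01, 0.01])

```text
t: 27.77
ee_pos: [0.4551, 0.0278, -0.021]
orientation: [0.214, 0.674, -0.674, -0.213]
contact_force: [-1.0, -0.8, 11.5]
grip_width: 0.0216
```

Call:
servo_tool(travel=[[0, -0.0006, 0], [0, -0.0006, 0], [0, -0.0006, 0], [0, -0.0006, 0], [0, -0.0006, 0]], delta_rot=[[0, 0, 0], [0, 0, 0], [0, 0, 0], [0, 0, 0], [0, 0, 0]], fingers=[0.02, 0.024, 0.03, 0.04, 0.05])

```text
t: 28.18
ee_pos: [0.4546, 0.0278, -0.021]
orientation: [-0.213, -0.674, 0.674, 0.214]
contact_force: [0.6, 0.1, -0.0]
grip_width: 0.0412
```

Call:
servo_tool(travel=[[0, 0, 0], [0, 0, 0], [0, 0, 0], [0, 0, 0], [0, -0.01, 0]], delta_rot=[[0, 0, 0], [0, 0, 0], [0, 0, 0], [0, 0, 0], [0, 0, 0]], fingers=[0.055, 0.055, 0.055, 0.055, 0.055])

```text
t: 28.6
ee_pos: [0.4535, 0.0277, -0.0116]
orientation: [-0.213, -0.674, 0.675, 0.214]
contact_force: [0.7, 0.4, -0.6]
grip_width: 0.0552
```

Call:
servo_tool(travel=[[0, -0.02, 0], [0, -0.05, 0], [0, -0.08, 0], [0, -0.12, 0], [0, -0.16, 0]], delta_rot=[[0, 0, 0], [0, 0, 0], [0, 0, 0], [0, 0, 0], [0, 0, 0]], fingers=[0.055, 0.055, 0.055, 0.055, 0.055])

```text
t: 29.02
ee_pos: [0.4536, 0.0278, 0.1512]
orientation: [-0.213, -0.674, 0.674, 0.214]
contact_force: [0.7, -0.4, -0.3]
grip_width: 0.055
```

```bash
python3 - <<'E'
from h import *
plan([.40,0.05,.2],-125);print(ctrl.observe()['joints'])
s=ann("top",180,120,170,110,4.5,"pics/t31.png")
s=ann("side",190,120,130,150,4.4,"pics/s31.png")
E
```

```text
t 29.0167 tcp [0.4536 0.0278 0.1512] yaw -125.11629392104462 F [ 0.6794 -0.3601 -0.3373] w 0.055028787031242865
  travel [ 0.0567 -0.0487  0.0127] rot [-0.0376 -0.1163  0.0683]
[ 0.1872  0.3086 -0.4055  2.0634  0.167   0.8015 -2.5017]
```

View pics/t31.png

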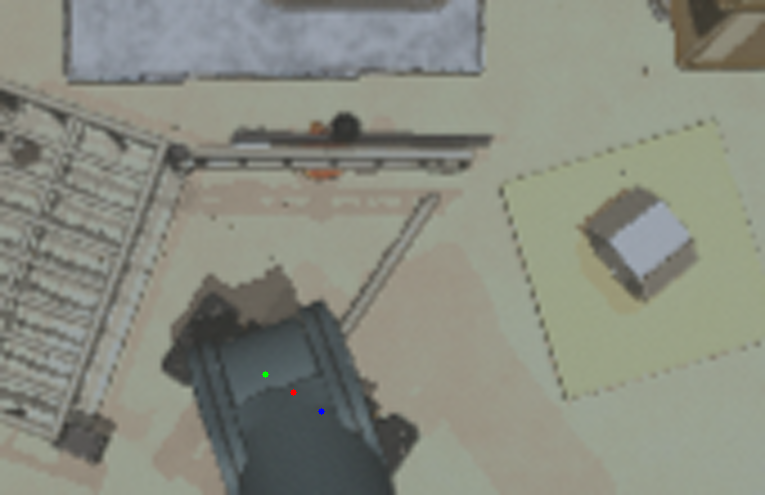

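View pics/s31.png

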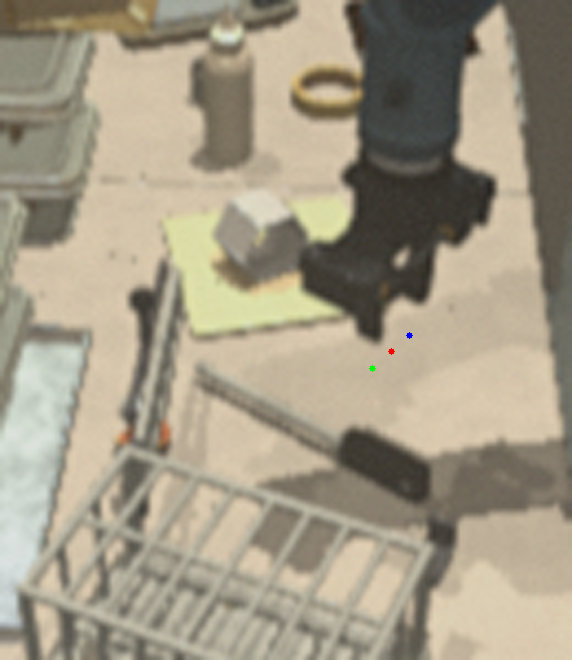

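```bash
python3 - <<'E'
from h import *
t=lambda x,y:(180+(x+.5)/4.5-.5,120+(y+.5)/4.5-.5)
s=lambda x,y:(190+(x+.5)/4.4-.5,120+(y+.5)/4.4-.5)
print("tip",tri(s(201,370),t(432,197)))
print("handle top corners side z=.04",[onz("side",*s(*a),.04)[:2] for a in[(350,430),(430,470),(416,500),(338,455)]])
T=[onz("top",*t(*a),.085) for a in[(610,239),(659,201),(692,238),(642,278)]];S=[onz("side",*s(*a),.085) for a in[(228,201),(260,189),(304,213),(268,232)]]
for Q in(T,S):
  print(np.mean(Q,0),[(np.linalg.norm(Q[(i+1)%4]-Q[i]).round(4),np.degrees(np.arctan2(*(Q[(i+1)%4]-Q[i])[[1,0]])).round(1)) for i in range(4)])
print("board",np.mean([onz("top",*t(*a),.009) for a in[(500,188),(715,120),(567,398)]],0), [onz("top",*t(*a),.009)[:2] for a in[(500,188),(715,120),(567,398)]])
for n in("side","top"):
    im=ctrl.get_image(n);cv2.imwrite(f"pics/{n}F.png",cv2.resize(im,(800,600),interpolation=cv2.INTER_CUBIC))
E
```

```text
tip (array([ 0.6358, -0.1001,  0.0141]), [np.float64(0.0006399520853792493), np.float64(0.0006399520853798964)])
handle top corners side z=.04 [array([0.49  , 0.0056]), array([0.4183, 0.0538]), array([0.4316, 0.0913]), array([0.5005, 0.0387])]
[ 0.5843 -0.284   0.085 ] [(np.float64(0.0544), np.float64(-53.8)), (np.float64(0.043), np.float64(-140.3)), (np.float64(0.0561), np.float64(127.0)), (np.float64(0.0437), np.float64(37.4))]
[ 0.5828 -0.2767  0.085 ] [(np.float64(0.0401), np.float64(-143.5)), (np.float64(0.0633), np.float64(139.3)), (np.float64(0.0501), np.float64(44.8)), (np.float64(0.069), np.float64(-49.8))]
board [ 0.5972 -0.248   0.009 ] [array([ 0.6425, -0.1631]), array([ 0.7006, -0.3631]), array([ 0.4486, -0.2179])]
```

View pics/topF.png

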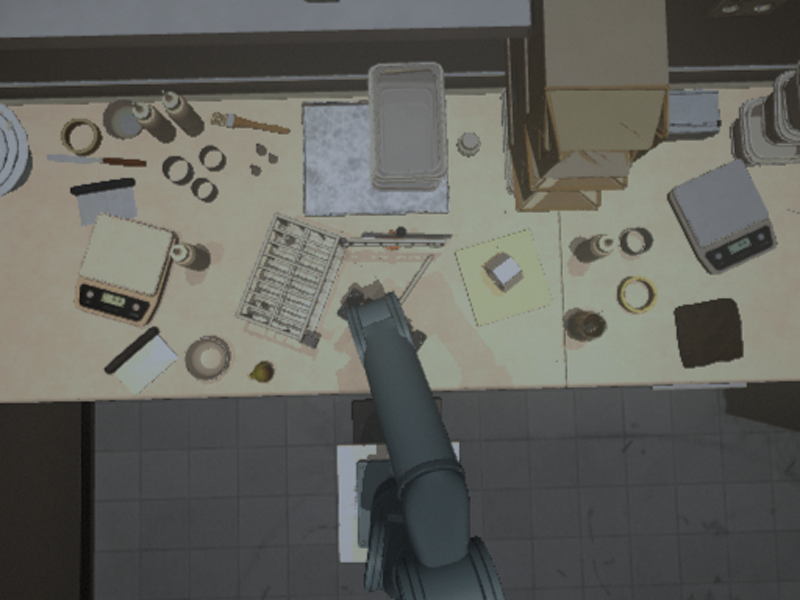

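View pics/sideF.png

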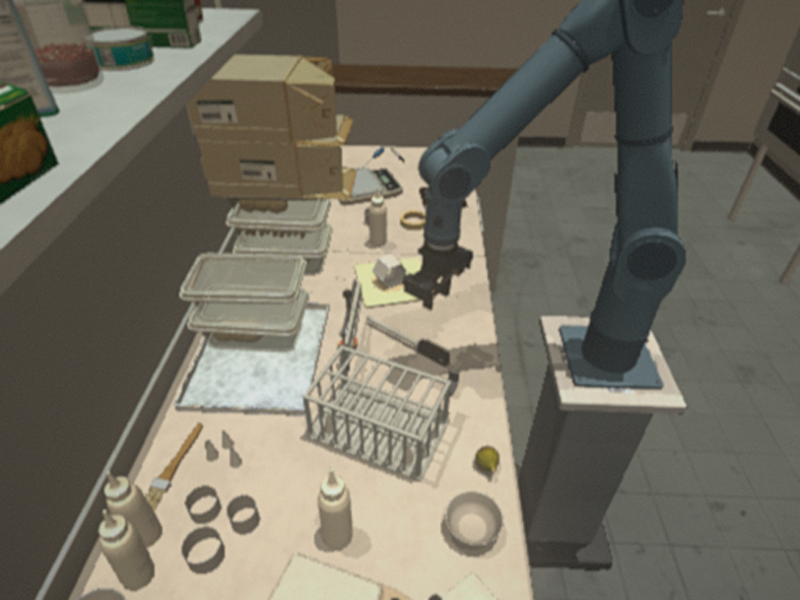

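```bash
python3 -c "
from plant import ctrl
print(ctrl.hand_in())"
```

```text
the job is handed in; nothing more can be done
None
```

The job is done and handed in at about 29 s of the 72 s allowed. `hand_in` reports no verdict, so what follows is from my own pictures and readings.

**What I did:**
- I lifted the latch by its knob and swung the gate open to about 108°.
- I took the rod by its handle, threaded it through the mould and carried the mould out level.
- I set the mould on the board, drew the rod out and laid it on the table between the cage and the board.

**Last checks:**
- **Mould:** it lies flat on the board, about 10–15 mm from the board's centre, and did not move while the rod was drawn out.
- **Rod:** it lies flat. Its tip measured about 14 mm high against the expected 20 mm, which is within measuring error. It is several centimetres clear of the board.
- **Gate:** it stands open at about 1.88 rad.
- **Bystanders and board:** I saw no change in the before and after pictures.

**Disagreements and rough spots:**
- **Fingertip height:** the fingertips were about 30 mm higher than the reported TCP. My first close on the knob missed it for that reason, and I corrected for it afterwards.
- **Laying the rod down:** I pressed it onto the table with about 58 N for a moment (through the rod, under the 120 N wrist limit) and eased off at once.
- **Side view of the mould's top:** it gave less consistent sizes than the top view, so I relied on the top view for the mould's final position.

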